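# Put the rinsed vials and visor frames up to dry

### The arm

A 6-joint arm with a two-finger parallel gripper is mounted at the origin on the work surface. World frame = base frame: x ahead of the robot, y to its left, z up, the work surface at z = 0. Lengths are in m, angles in rad, forces in N, time in s.
With the tool pointing down it reaches from about 0.35 to 0.85 m from the base axis. Payload 8.1 kg.
Tool frame: the origin (TCP) lies midway between the tips of the shut fingers; the grasp point (between the pads) lies 19 mm behind it; z points along the fingers, y is the line along which they close (so a half turn about z gives the same grasp; the last joint's range is limited). The gripper opens to 85 mm and grips with 20 to 120 N. Pads are 22 mm wide; open, the fingers measure 114 mm over their backs; the gripper's body (76 mm by 85 mm) begins 54 mm behind the grasp point. The pads swing forward as they close: fully open they stand 13 mm farther back than shut.
Start: joints at [-1.278, 0.13, 1.488, -0, 1.523, -0.085], TCP at [0.221, -0.558, 0.231] pointing down, gripper open.
Joint ranges: [-2.96, 2.96], [-0.89, 2.26], [0.02, 2.5], [-1.34, 4.48], [0, 2.73], [-2.66, 2.66]. Speed limits (rad/s): [2.39, 2.39, 2.79, 3.14, 3.14, 3.14].

### API

Orientations are given as a unit quaternion [x, y, z, w].
In Python, from station import telemetry, viewer, bot gives the robot as it stands.
- The arm moves only by the tool jog_arm, never from a script. Its argument "rows" is a list of rows, each an object of numbers: "hand": the opening, from 0 (shut) to 1 (fully open); "dx", "dy", "dz": the shift along the tool's x, y, z scaled (see below); "roll": the turn about the tool's z scaled (see below). A call has 1 to 8 rows; each row shifts and turns the commanded pose from where the row before left it, along the tool's axes as they then stand; what a row does not reach is not made up. The controller multiplies each number of a shift by 80 cm and each number of a turn by 180 degrees. A row lasts 1/8 s, in which the tool goes at most 62.5 mm and 10.7 degrees, less where a joint would pass 70% of its speed; a pose out of reach is approached as far as the arm can. A call with a number of a shift or a turn outside -1 to 1 is refused whole. A call with a gripper value outside its range is refused whole. The fingers move at their own pace and stop on an object; the grip force is fixed at half the most. Time passes only in rows, so rows that do not move let the fingers close. It gives the time, the measured TCP pose, the force, the opening and the grip force at its end, in the units of the state.
- telemetry.read_state(): the state, without advancing time (a new reading comes with each control period).
- viewer.capture(name): name is "scene" or "top"; returns a dict with "frame" (420x560x3 uint8, red, green, blue), "fx", "fy", "cx", "cy" (pixels), "rvec" (rotation vector, rad) and "tvec" (3), from world to camera coordinates, as OpenCV has them. Camera axes: x right, y down, z forward; pixel columns grow to the right and rows downward; lengths in m; the calibration is good to about 2 mm. A picture is of the moment at which its call begins. There is no depth.
- bot.hand_in(): hands the job in; it is judged then, once.
Trained networks look in a picture, given as the dict that the camera call returned (one of the last four; its "shot" number tells which), for a name from the list of things; names that differ only in an ending like _2 or _b are one class to them, and where a whole thing is asked for, a point or a joint stands for the part that bears it (a point fixed in the world has none). Each returns a list of dicts, best first, with "confidence" (0 to 1); they miss things now and then, are a little off and sometimes report something else, mostly with a low value. They report only what shows in the picture. A call takes as long as a camera call. They do not tell look-alikes from the thing itself.
- viewer.boxes_of(target, picture): "xy" ([column, row] in pixels, amid what is visible of it).
- viewer.tip_of(target, picture): "xy" ([column, row] in pixels: a listed point, or the origin of a listed thing).
The state is a dict: "clock": time; "joint_pos": joint angles; "dq": joint speeds; "effort": joint torques, N m; "ee_pos": TCP position; "tool_rot": TCP orientation; "wrist_force": force on the tool from outside, world axes, zero at the start; "moment": the same for the moment, N m; "width": finger opening in m; "gripper_force": force on a finger pad.
Only numpy, scipy, OpenCV 4.12 (cv2) and the standard library are available. Lean on these libraries where they do the work, as an engineer would, in place of code of your own. Each camera call takes 0.05 s, during which the arm holds its last target. There are 200 camera calls.

### The job

Put the rinsed lab ware up to air-dry: first collect every tipped vial from the spinning turntable into the wire basket while it stands on the bench, then hang the basket by its handle on both prongs of the twin hook. Drape every visor frame over the drying rail so that its brow pad rests on the bar, squarely across it, with a leg down on either side. Leave the other jars and boxes where they are.

Things in the scene. Friction and masses are not known exactly. Their poses are not given: they have to be found in the camera images.
- vial_0: amber sample vial tipped over on the turntable (some may be absent): round body 24 mm across with a square white 24 mm cap, 60 mm long over all; origin at mid-length on its axis, own x axis runs along the vial towards the cap
- vial_1: amber sample vial tipped over on the turntable (some may be absent): round body 24 mm across with a square white 24 mm cap, 60 mm long over all; origin at mid-length on its axis, own x axis runs along the vial towards the cap
- vial_2: amber sample vial tipped over on the turntable (some may be absent): round body 24 mm across with a square white 24 mm cap, 60 mm long over all; origin at mid-length on its axis, own x axis runs along the vial towards the cap
- vial_3: amber sample vial tipped over on the turntable (some may be absent): round body 24 mm across with a square white 24 mm cap, 60 mm long over all; origin at mid-length on its axis, own x axis runs along the vial towards the cap
- basket: loose steel wire basket on the bench, 150 mm (own x) by 120 mm (own y), walls 35 mm high, 4 mm thick, open on top, 280 g; origin at the centre of its underside, z up. A rigid upright handle (bail) stands across its middle, along own y
- basket_bail (a point): middle of the basket handle's top bar: a blue round bar 12 mm thick, 112 mm long along the basket's y, its axis 106 mm above the basket's underside, on 4 mm radius legs at y = +-56 mm
- hook_stand: fixed steel stand with a twin hook; its frame's x axis points from the prong tips to the post; origin on the bench straight below hook_seat
- hook_seat (a point): seat of the twin hook, midway between its two prongs, level with their upper side (140 mm above the bench). Prongs 8 mm thick at y = +-32 mm run along x from the post (face at x = +109 mm) to upturned red tips (x = -34 mm, 18 mm above the seat). The handle bar rests across both prongs, between the tips and x = +30 mm; a gripper fits between the prongs, which enter below the bar from the tip side
- turntable_top (a point): centre of the turntable platter's upper face, 30 mm above the bench; the platter is 250 mm across, with a 7 mm high blue lip at its edge, and spins freely
- turntable (a joint): angle of the freely spinning platter (rad, anticlockwise from above)
- rail: fixed drying rail: horizontal steel bar along its own y; origin on the bench below its middle
- rail_mid (a point): middle of the rail bar, on its axis, 140 mm above the bench; the bar is 12 mm thick and 340 mm long between the posts that carry its ends, along the rail's y
- mat: thin teal drip mat 200 x 300 mm, 3 mm thick, fixed, on which the visor frames stand; origin under its centre
- visor_0: blue visor headband frame (may be absent): rigid half hoop standing like an arch on two temple pads (14 x 46 mm, 34 mm tall). Arch in its own x-z plane, 136 mm wide (x), 105 mm tall, hoop 18 mm wide (y). Origin midway between the pads at their underside. On top a straight white brow pad, 66 (x) x 18 (y) mm, 89 to 105 mm above the origin; grip it across its 18 mm
- visor_0_crown (a point): middle of the underside of that brow pad, 89 mm above the origin of visor_0
- visor_1: yellow visor headband frame (may be absent): rigid half hoop standing like an arch on two temple pads (14 x 46 mm, 34 mm tall). Arch in its own x-z plane, 136 mm wide (x), 105 mm tall, hoop 18 mm wide (y). Origin midway between the pads at their underside. On top a straight white brow pad, 66 (x) x 18 (y) mm, 89 to 105 mm above the origin; grip it across its 18 mm
- visor_1_crown (a point): middle of the underside of that brow pad, 89 mm above the origin of visor_1
- visor_2: green visor headband frame (may be absent): rigid half hoop standing like an arch on two temple pads (14 x 46 mm, 34 mm tall). Arch in its own x-z plane, 136 mm wide (x), 105 mm tall, hoop 18 mm wide (y). Origin midway between the pads at their underside. On top a straight white brow pad, 66 (x) x 18 (y) mm, 89 to 105 mm above the origin; grip it across its 18 mm
- visor_2_crown (a point): middle of the underside of that brow pad, 89 mm above the origin of visor_2
- reagent: bystander to leave alone: amber reagent jar with a black cap, 34 mm across, 65 mm tall; origin at the centre of its underside
- tablets: bystander to leave alone: white tablet jar with a blue label, 48 mm across, 85 mm tall; origin at the centre of its underside
- stain: bystander to leave alone: amber jar with a black cap, 34 mm across, 65 mm tall; origin at the centre of its underside
- carton: bystander to leave alone: upright white carton 50 x 90 x 100 mm; origin at the centre of its underside
Not all that is in view belongs to the job. What is shaped like the vial_3 but yellow is not meant.

How it is judged:
On the way, in this order (a step that is already met when the one before it is completed fails the run):
1. every vial lies in the basket while the basket stands on the bench (x of vial_0 in the frame of basket between -0.072 and 0.072 m and y of vial_0 in the frame of basket between -0.058 and 0.058 m and z of vial_0 in the frame of basket between 0 and 0.05 m and x of vial_1 in the frame of basket between -0.072 and 0.072 m and y of vial_1 in the frame of basket between -0.058 and 0.058 m and z of vial_1 in the frame of basket between 0 and 0.05 m and x of vial_2 in the frame of basket between -0.072 and 0.072 m and y of vial_2 in the frame of basket between -0.058 and 0.058 m and z of vial_2 in the frame of basket between 0 and 0.05 m and x of vial_3 in the frame of basket between -0.072 and 0.072 m and y of vial_3 in the frame of basket between -0.058 and 0.058 m and z of vial_3 in the frame of basket between 0 and 0.05 m and height (world z) of basket below 0.02 m), for 0.2 s.
2. the basket hangs by its handle on both prongs of the hook (x of basket_bail in the frame of hook_seat between -0.032 and 0.035 m and y of basket_bail in the frame of hook_seat between -0.03 and 0.03 m and z of basket_bail in the frame of hook_seat between -0.002 and 0.016 m and angle between basket's own z axis and vertical below 0.3 rad), for 0.2 s.
At the end, for the whole second after the job is handed in: Every vial lies in the basket; its handle bar rests on both prongs (middle within 30 mm sideways and lengthwise of the seat, tilt under 17 deg); every frame's brow pad rests on the rail (middle within 35 mm of the bar, tilt under 20 deg, within 28 deg of square); all at rest (all of step 2 and x of vial_0 in the frame of basket between -0.072 and 0.072 m and y of vial_0 in the frame of basket between -0.058 and 0.058 m and z of vial_0 in the frame of basket between 0 and 0.05 m and x of vial_1 in the frame of basket between -0.072 and 0.072 m and y of vial_1 in the frame of basket between -0.058 and 0.058 m and z of vial_1 in the frame of basket between 0 and 0.05 m and x of vial_2 in the frame of basket between -0.072 and 0.072 m and y of vial_2 in the frame of basket between -0.058 and 0.058 m and z of vial_2 in the frame of basket between 0 and 0.05 m and x of vial_3 in the frame of basket between -0.072 and 0.072 m and y of vial_3 in the frame of basket between -0.058 and 0.058 m and z of vial_3 in the frame of basket between 0 and 0.05 m and linear speed of each of basket, visor_0, visor_1, visor_2 below 0.08 m/s and x of visor_0_crown in the frame of rail_mid between -0.035 and 0.035 m and y of visor_0_crown in the frame of rail_mid between -0.155 and 0.155 m and z of visor_0_crown in the frame of rail_mid between 0 and 0.016 m and angle between each of visor_0, visor_1, visor_2's own z axis and vertical below 0.35 rad and angle between the y axis of each of visor_0, visor_1, visor_2 and the y axis of rail, either way round below 0.5 rad and x of visor_1_crown in the frame of rail_mid between -0.035 and 0.035 m and y of visor_1_crown in the frame of rail_mid between -0.155 and 0.155 m and z of visor_1_crown in the frame of rail_mid between 0 and 0.016 m and x of visor_2_crown in the frame of rail_mid between -0.035 and 0.035 m and y of visor_2_crown in the frame of rail_mid between -0.155 and 0.155 m and z of visor_2_crown in the frame of rail_mid between 0 and 0.016 m); the robot touches nothing.
It fails at once if a bystander jar or carton is moved more than 40 mm or knocked over (distance of any of reagent, tablets, stain, carton from where it was at the start of the episode above 0.04 m or angle between any of reagent, tablets, stain, carton's own z axis and vertical above 0.6 rad).
Of vial_0, vial_1, vial_2, vial_3 only 3 to 4 are there at a start; the rules pass over those that are not, and their reading is None.
Of visor_0, visor_1, visor_2 only 2 to 3 are there at a start; the rules pass over those that are not, and their reading is None.
At some moment in a run one of vial_0, vial_1, vial_2, vial_3 may be knocked a few centimetres aside while the robot is not near it.
It also fails if it takes over 210 s, if anything falls off the work surface, if the arm or the gripper's body presses on something with over 40 N, if the wrist force passes 120 N, or if a joint passes its speed limit or range.

## Working session

There is one attempt and no reset: what is moved stays moved. The work goes in short steps, Python scripts to look and compute and a tool call to move; the robot and the scene stay as the last step left them, time stands still between calls to the robot, and variables do not carry over. Pictures are saved under pics/ and viewed, at most 14 in all, crops included, and the job is handed in when it is done.

Besides the shell and the picture viewer there is one more tool, called after ">>>" as name(argument=value, ...), one argument or row to a line, values as JSON. jog_arm: Moves the arm, as the interface text tells. Shifts and turns lie within -1 to 1; 1 stands for 80 cm of shift or 180 degrees of turn. Its arguments: {"type":"object","properties":{"rows":{"type":"array","items":{"type":"object","properties":{"hand":{"type":"number"},"dx":{"type":"number"},"dy":{"type":"number"},"dz":{"type":"number"},"roll":{"type":"number"}}}}},"required":["rows"]}

```bash
ls; mkdir -p pics
cat > h.py <<'E'
import numpy as np, cv2
from station import telemetry, viewer, bot
def cap(n,save=None):
    p=viewer.capture(n)
    if save: cv2.imwrite('pics/'+save+'.png',cv2.cvtColor(p['frame'],cv2.COLOR_RGB2BGR))
    return p
def ray(p,uv):
    R=cv2.Rodrigues(np.array(p['rvec'],float))[0];t=np.array(p['tvec'],float).ravel()
    d=R.T@np.array([(uv[0]-p['cx'])/p['fx'],(uv[1]-p['cy'])/p['fy'],1.]);return -R.T@t,d/np.linalg.norm(d)
def atz(p,uv,z):
    c,d=ray(p,uv);return c+d*(z-c[2])/d[2]
def tri(p1,u1,p2,u2):
    c1,d1=ray(p1,u1);c2,d2=ray(p2,u2)
    s=np.linalg.lstsq(np.c_[d1,-d2],c2-c1,rcond=None)[0]
    a=c1+s[0]*d1;b=c2+s[1]*d2;return (a+b)/2,np.linalg.norm(a-b)
def proj(p,X):
    K=np.array([[p['fx'],0,p['cx']],[0,p['fy'],p['cy']],[0,0,1.]])
    return cv2.projectPoints(np.array(X,float).reshape(-1,3),np.array(p['rvec'],float),np.array(p['tvec'],float),K,None)[0].reshape(-1,2)
E
python3 - <<'E'
from h import *
np.set_printoptions(precision=3,suppress=True)
s=cap('scene','scene0');t=cap('top','top0')
for p in(s,t):print(ray(p,(280,210)),p['fx'])
for n in ['vial_0','basket','basket_bail','hook_stand','hook_seat','turntable_top','rail','rail_mid','mat','visor_0','visor_0_crown','visor_1_crown','visor_2_crown']:
    for nm,p in(('s',s),('t',t)):
        print(n,nm,[(np.round(d['xy'],1).tolist(),round(d['confidence'],2)) for d in viewer.tip_of(n,p)])
st=telemetry.read_state();print(st)
E
```

```text
pics
(array([ 0.877, -0.619,  1.219]), array([-0.322,  0.468, -0.823])) 491.6042493391067
(array([0.185, 0.023, 1.464]), array([ 0.195, -0.022, -0.981])) 519.7701172906911
vial_0 s [([230.2, 401.5], 0.77), ([283.4, 262.8], 0.75), ([309.1, 247.6], 0.63), ([148.4, 299.9], 0.57), ([264.2, 236.3], 0.52), ([166.7, 260.0], 0.48), ([299.1, 221.4], 0.45)]
vial_0 t [([261.9, 201.9], 0.7), ([289.8, 221.1], 0.7), ([311.2, 194.1], 0.6), ([431.4, 166.1], 0.57), ([407.0, 282.6], 0.53), ([367.9, 292.5], 0.47), ([278.5, 180.1], 0.46)]
basket s [([213.2, 306.5], 0.74)]
basket t [([379.3, 228.8], 0.9)]
basket_bail s [([203.2, 294.9], 0.85)]
basket_bail t [([389.0, 219.7], 0.73), ([278.6, 179.1], 0.5)]
hook_stand s [([251.3, 349.2], 0.9)]
hook_stand t [([388.0, 174.6], 0.84)]
hook_seat s [([249.1, 332.2], 0.88), ([352.2, 267.0], 0.5)]
hook_seat t [([395.5, 159.0], 0.82)]
turntable_top s [([285.9, 244.0], 0.61), ([214.0, 307.4], 0.46)]
turntable_top t [([285.3, 200.3], 0.92), ([393.6, 162.1], 0.35)]
rail s [([354.1, 267.6], 0.95)]
rail t [([266.4, 123.2], 0.61), ([174.2, 208.9], 0.24)]
rail_mid s [([360
[... 239 characters left out ...]
r_0_crown s [([350.0, 157.1], 0.95)]
visor_0_crown t [([158.4, 191.8], 0.71)]
visor_1_crown s [([337.4, 179.8], 0.77), ([411.9, 161.9], 0.19)]
visor_1_crown t [([199.7, 192.5], 0.89), ([266.8, 122.5], 0.61)]
visor_2_crown s []
visor_2_crown t []
{'clock': 1.4, 'joint_pos': array([-1.278,  0.13 ,  1.488, -0.   ,  1.523, -0.085]), 'dq': array([ 0.   , -0.002,  0.   , -0.   ,  0.   ,  0.001]), 'effort': array([ -0.001, -56.931, -50.085,  -0.   ,   0.001,  -0.   ]), 'ee_pos': array([ 0.221, -0.558,  0.231]), 'tool_rot': array([0.982, 0.188, 0.   , 0.   ]), 'wrist_force': array([ 0.756, -0.123, -0.18 ]), 'moment': array([ 0.002,  0.024, -0.004]), 'gripper_force': 0.0, 'width': 0.0856148472108033}
```

View pics/scene0.png

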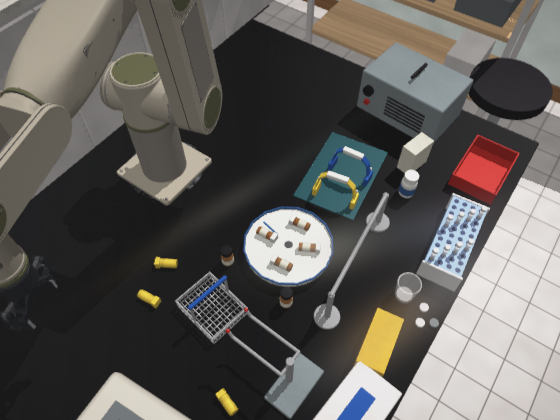

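View pics/top0.png

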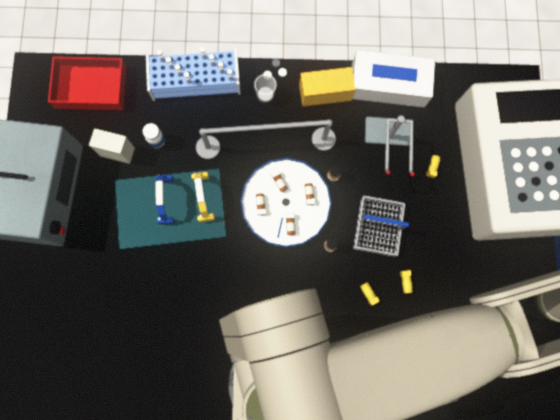

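The scene shows 4 vials on the platter (top view: 262,203; 279,182; 310,194; 290,226), two visors (blue 158,195; yellow 200,195), the basket (380,225) and the hook (400,150, tips toward the robot). Next I'll compute positions and check for spin.

```bash
cat >> h.py <<'E'
np.set_printoptions(precision=4,suppress=True)
def white_caps(p,z=.042,c=(0,0),r=.12):
    pass
def tips(n,p,c=.3): return [np.array(d['xy']) for d in viewer.tip_of(n,p) if d['confidence']>c]
def match(n,s,t,zr,c=.3):
    out=[]
    for a in tips(n,s,c):
        for b in tips(n,t,c):
            X,e=tri(s,a,t,b)
            if e<.012 and zr[0]<X[2]<zr[1]: out.append((X,e))
    return out
E
python3 - <<'E'
from h import *
s=cap('scene','s1');t=cap('top','t1')
print(telemetry.read_state()['clock'])
for n,zr in [('vial_0',(.01,.08)),('basket',(-.02,.04)),('basket_bail',(.06,.15)),('hook_seat',(.1,.18)),('turntable_top',(0,.06)),('rail_mid',(.1,.18)),('mat',(-.02,.03)),('visor_0_crown',(.05,.13)),('visor_1_crown',(.05,.13)),('reagent',(-.03,.04)),('tablets',(-.03,.04)),('carton',(-.03,.04)),('hook_stand',(-.03,.04))]:
    for X,e in match(n,s,t,zr): print(n,X,round(e,4))
for nm,p in(('s1',s),('t1',t)):
    f=cv2.cvtColor(p['frame'],cv2.COLOR_RGB2BGR)
    r=f[200:360,160:360] if nm=='s1' else f[100:260,140:440]
    cv2.imwrite(f'pics/{nm}c.png',cv2.resize(r,None,fx=3.7 if nm=='s1' else 2.66,fy=3.7 if nm=='s1' else 2.66,interpolation=cv2.INTER_CUBIC))
E
```

```text
1.5
vial_0 [ 0.5574 -0.0068  0.0461] 0.0069
vial_0 [0.4897 0.0453 0.0455] 0.0044
vial_0 [ 0.2454 -0.2523  0.0137] 0.0038
vial_0 [ 0.5177 -0.0919  0.0248] 0.0091
basket [ 0.4328 -0.2885  0.0115] 0.0067
basket_bail [ 0.4326 -0.291   0.1054] 0.0074
hook_seat [ 0.5856 -0.3143  0.1231] 0.0052
rail_mid [0.6859 0.0338 0.1283] 0.0007
mat [0.4753 0.2975 0.0133] 0.0093
visor_0_crown [0.4979 0.3169 0.0869] 0.0007
visor_1_crown [0.5107 0.2167 0.0783] 0.006
reagent [ 0.5803 -0.1577 -0.0203] 0.0085
carton [ 0.6405  0.4705 -0.0029] 0.0067
hook_stand [ 0.5842 -0.3205  0.0223] 0.0048
```

View pics/t1c.png

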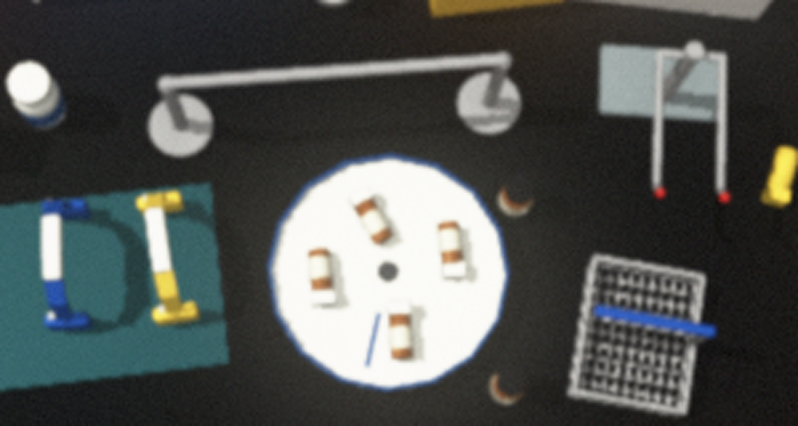

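View pics/s1c.png

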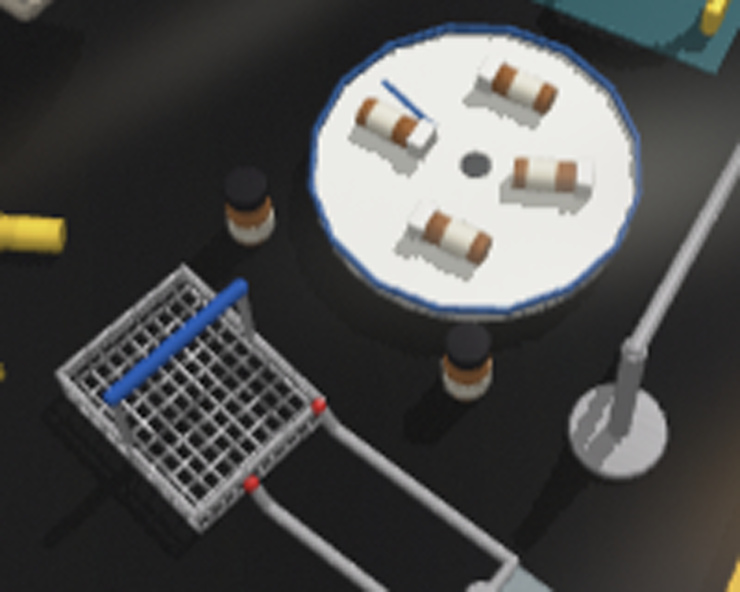

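The platter is not spinning at the moment and all 4 vials lie clear of each other. The top crop shows the vials at (320,276), (373,221), (452,250) and (400,332), prong tips at (660,193) and (724,197), and bail ends at (596,311) and (714,331). I'll work out the geometry from these pixels.

Run:
```python
from h import *
s=cap('scene');t=cap('top')
T=lambda x,y:(x/2.66+140,y/2.66+100); S=lambda x,y:(x/3.7+160,y/3.7+200)
ang=lambda v:np.degrees(np.arctan2(v[1],v[0]))
# amber end, cap end
V={'A':((319,250),(323,302),(552,85+12),(485,75)),'B':((384,243),(361,199),(515,175),(592,175)),'C':((450,222),(454,277),(488,248),(415,218)),'D':((400,358),(399,306),(360,115),(432,138))}
for k,(a,b,c,d) in V.items():
    pa,pb=atz(t,T(*a),.042),atz(t,T(*b),.042); qa,qb=atz(s,S(*c),.042),atz(s,S(*d),.042)
    print(k,(pa+pb)[:2]/2,round(ang(pb-pa),1),np.linalg.norm(pb-pa),'scene',(qa+qb)[:2]/2,round(ang(qb-qa),1))
for n,a,c in [('tipL',(660,193),(318,406)),('tipR',(724,197),(251,484)),('bailL',(597,311),(238,290)),('bailR',(714,331),(112,397)),('railL',(165,83),None),('railR',(505,60),(633,347)),('basNL',(595,256),None)]:
    z={'t':.158,'b':.106,'r':.14}[n[0]] if n!='basNL' else .035
    print(n,atz(t,T(*a),z),tri(t,T(*a),s,S(*c)) if c else '')
bc=[atz(t,T(*a),.035) for a in [(595,256),(704,272),(686,410),(571,395)]]
print('basket corners',bc,np.mean(bc,0))
print('platter c',atz(t,T(388,271),.03),'jars',atz(t,T(515,203),.065),atz(t,T(504,388),.065))
```

```text
A [0.4849 0.0463] -174.4 0.05598189118583905 scene [0.4896 0.0459] -166.6
B [ 0.5455 -0.0069] 27.9 0.05370350985455462 scene [ 0.5551 -0.0052] 35.0
C [ 0.5163 -0.0914] -175.7 0.0596902133151812 scene [ 0.5204 -0.0893] -170.0
D [ 0.4268 -0.0369] 1.7 0.055026274217130224 scene [ 0.4336 -0.0382] 14.5
tipL [ 0.5503 -0.2862  0.158 ] (array([ 0.5536, -0.2874,  0.1492]), np.float64(0.0024486316130955957))
tipR [ 0.5476 -0.3493  0.158 ] (array([ 0.5508, -0.3512,  0.1488]), np.float64(0.0019167740565886598))
bailL [ 0.4411 -0.2321  0.106 ] (array([ 0.4427, -0.2339,  0.0967]), np.float64(0.00025019762281038705))
bailR [ 0.423  -0.3494  0.106 ] (array([ 0.425 , -0.3473,  0.1055]), np.float64(0.005813925465740152))
railL [0.6586 0.2054 0.14  ] 
railR [ 0.6911 -0.1363  0.14  ] (array([ 0.6926, -0.1354,  0.1393]), np.float64(0.0030306751388386663))
basNL [ 0.5139 -0.2443  0.035 ] 
basket corners [array([ 0.5139, -0.2443,  0.035 ]), array([ 0.4989, -0.3603,  0.035 ]), array([ 0.3513, -0.3369,  0.035 ]), array([ 0.3648, -0.2169,  0.035 ])] [ 0.4322 -0.2896  0.035 ]
platter c [ 0.4942 -0.0245  0.03  ] jars [ 0.5622 -0.1554  0.065 ] [ 0.367  -0.1433  0.065 ]
```

```bash
cat > plan.py <<'E'
import sys,numpy as np
from scipy.spatial.transform import Rotation as R
# plan.py start(x,y,z,th)|now  then waypoints "x,y,z,th": roll first, then shift; prints units & min rows
a=sys.argv[1:]
if a[0]=='now':
    from station import telemetry
    s=telemetry.read_state();p=np.array(s['ee_pos']);m=R.from_quat(s['tool_rot']).as_matrix()
    th=np.degrees(np.arctan2(m[1,0],m[0,0]));print('now',p.round(4),round(th,1),'clock',s['clock'],'w',round(s['width'],4),'tilt',m[2].round(3))
else: *p,th=map(float,a[0].split(','));p=np.array(p)
for w in a[1:]:
    *q,t=map(float,w.split(','));q=np.array(q);r=(th-t+180)%360-180
    c,s=np.cos(np.radians(t)),np.sin(np.radians(t));d=q-p
    u=np.array([c*d[0]+s*d[1],s*d[0]-c*d[1],-d[2]])/.8
    print(w,'roll %.4f (%d rows)'%(r/180,np.ceil(abs(r)/10.7)),'shift',u.round(4),'rows',int(np.ceil(np.linalg.norm(u)/.078)));p,th=q,t
E
python3 plan.py now .518,-.090,.12,5 .518,-.090,.033,5
```

```text
now [ 0.2213 -0.5577  0.2313] 21.6 clock 3.4 w 0.0854 tilt [-0. -0. -1.]
.518,-.090,.12,5 roll 0.0925 (2 rows) shift [ 0.4204 -0.5501  0.1391] rows 10
.518,-.090,.033,5 roll 0.0000 (0 rows) shift [0.     0.     0.1087] rows 2
```

>>> jog_arm(
  rows=[
    {"roll": 0.0465, "hand": 0.6},
    {"roll": 0.046, "hand": 0.6},
    {"dx": 0.042, "dy": -0.055, "hand": 0.6},
    {"dx": 0.042, "dy": -0.055, "hand": 0.6},
    {"dx": 0.042, "dy": -0.055, "hand": 0.6},
    {"dx": 0.042, "dy": -0.055, "hand": 0.6},
    {"dx": 0.042, "dy": -0.055, "hand": 0.6},
    {"dx": 0.042, "dy": -0.055, "hand": 0.6},
  ],
)

```text
invalid input at $.rows[0]: expected keys hand, dx, dy, dz, roll
```

>>> jog_arm(
  rows=[
    {"dx": 0.042, "dy": -0.055, "hand": 0.6},
    {"dx": 0.042, "dy": -0.055, "hand": 0.6},
    {"dx": 0.042, "dy": -0.055, "hand": 0.6},
    {"dx": 0.042, "dy": -0.055, "hand": 0.6},
    {"dz": 0.07, "hand": 0.6},
    {"dz": 0.069, "hand": 0.6},
    {"hand": 0.6},
    {"hand": 0.6},
  ],
)

```text
invalid input at $.rows[0]: expected keys hand, dx, dy, dz, roll
```

```bash
python3 - <<'E'
from h import *
s=cap('scene','s2')
cv2.imwrite('pics/s2c.png',cv2.resize(cv2.cvtColor(s['frame'],cv2.COLOR_RGB2BGR)[180:300,210:370],None,fx=4.5,fy=4.5,interpolation=cv2.INTER_CUBIC))
E
python3 plan.py now .518,-.090,.12,5 .518,-.090,.033,5
```

```text
now [ 0.2213 -0.5577  0.2313] 21.6 clock 3.45 w 0.0855 tilt [ 0. -0. -1.]
.518,-.090,.12,5 roll 0.0925 (2 rows) shift [ 0.4204 -0.5501  0.1391] rows 10
.518,-.090,.033,5 roll 0.0000 (0 rows) shift [0.     0.     0.1087] rows 2
```

View pics/s2c.png

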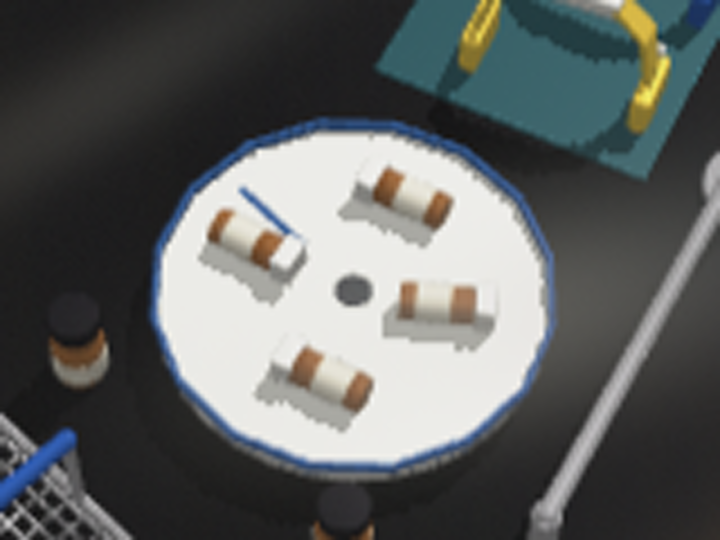

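The moves were refused because every row needs all five keys, and the picture shows the same unmoved scene. I'll resend with every key filled in.

>>> jog_arm(
  rows=[
    {"dx": 0, "dy": 0, "dz": 0, "roll": 0.0465, "hand": 0.6},
    {"dx": 0, "dy": 0, "dz": 0, "roll": 0.046, "hand": 0.6},
    {"dx": 0.042, "dy": -0.055, "dz": 0, "roll": 0, "hand": 0.6},
    {"dx": 0.042, "dy": -0.055, "dz": 0, "roll": 0, "hand": 0.6},
    {"dx": 0.042, "dy": -0.055, "dz": 0, "roll": 0, "hand": 0.6},
    {"dx": 0.042, "dy": -0.055, "dz": 0, "roll": 0, "hand": 0.6},
    {"dx": 0.042, "dy": -0.055, "dz": 0, "roll": 0, "hand": 0.6},
    {"dx": 0.042, "dy": -0.055, "dz": 0, "roll": 0, "hand": 0.6},
  ],
)

```text
clock: 4.45
ee_pos: [0.3999, -0.2756, 0.2316]
tool_rot: [0.999, 0.043, 0.0, 0.0]
wrist_force: [0.2, -1.4, 0.2]
width: 0.0514
gripper_force: 0.0
```

>>> jog_arm(
  rows=[
    {"dx": 0.042, "dy": -0.055, "dz": 0, "roll": 0, "hand": 0.6},
    {"dx": 0.042, "dy": -0.055, "dz": 0, "roll": 0, "hand": 0.6},
    {"dx": 0.042, "dy": -0.055, "dz": 0, "roll": 0, "hand": 0.6},
    {"dx": 0.042, "dy": -0.055, "dz": 0, "roll": 0, "hand": 0.6},
    {"dx": 0, "dy": 0, "dz": 0.07, "roll": 0, "hand": 0.6},
    {"dx": 0, "dy": 0, "dz": 0.069, "roll": 0, "hand": 0.6},
    {"dx": 0, "dy": 0, "dz": 0, "roll": 0, "hand": 0.6},
  ],
)

```text
clock: 5.32
ee_pos: [0.5138, -0.0888, 0.1153]
tool_rot: [0.999, 0.044, -0.005, -0.002]
wrist_force: [-0.2, 0.1, -0.8]
width: 0.0512
gripper_force: 0.0
```

```bash
python3 plan.py now .518,-.090,.12,5 .518,-.090,.033,5
python3 - <<'E'
from h import *
s=cap('scene','s3')
cv2.imwrite('pics/s3c.png',cv2.resize(cv2.cvtColor(s['frame'],cv2.COLOR_RGB2BGR)[180:300,210:370],None,fx=4.5,fy=4.5,interpolation=cv2.INTER_CUBIC))
print(proj(s,[.518,-.09,.042]))
E
```

```text
now [ 0.5138 -0.0888  0.1153] 5.0 clock 5.325 w 0.0512 tilt [-0.009 -0.004 -1.   ]
.518,-.090,.12,5 roll 0.0001 (1 rows) shift [ 0.0051  0.002  -0.0059] rows 1
.518,-.090,.033,5 roll 0.0000 (0 rows) shift [0.     0.     0.1087] rows 2
[[281.0999 262.6825]]
```

View pics/s3c.png

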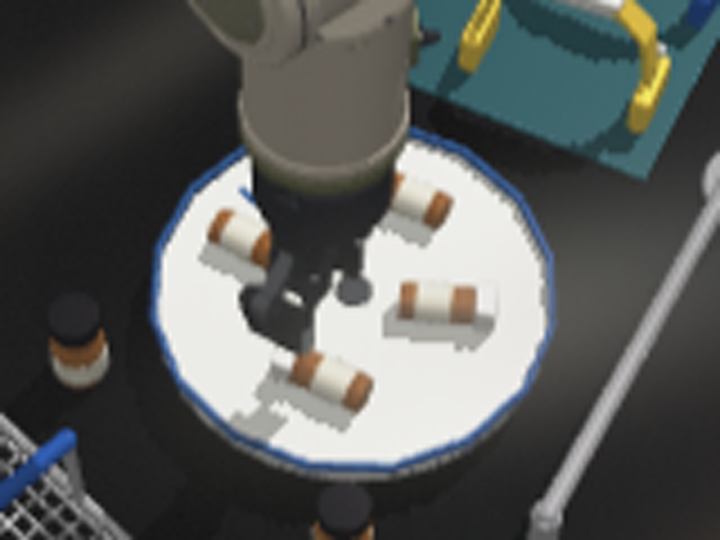

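The projected vial centre falls on vial C (crop 325,372). Next I descend and grip.

>>> jog_arm(
  rows=[
    {"dx": 0.005, "dy": 0.002, "dz": 0.05, "roll": 0, "hand": 0.6},
    {"dx": 0, "dy": 0, "dz": 0.053, "roll": 0, "hand": 0.6},
    {"dx": 0, "dy": 0, "dz": 0, "roll": 0, "hand": 0.6},
    {"dx": 0, "dy": 0, "dz": 0, "roll": 0, "hand": 0},
    {"dx": 0, "dy": 0, "dz": 0, "roll": 0, "hand": 0},
    {"dx": 0, "dy": 0, "dz": 0, "roll": 0, "hand": 0},
    {"dx": 0, "dy": 0, "dz": -0.05, "roll": 0, "hand": 0},
    {"dx": 0, "dy": 0, "dz": -0.05, "roll": 0, "hand": 0},
  ],
)

```text
clock: 6.38
ee_pos: [0.5226, -0.0915, 0.1208]
tool_rot: [0.999, 0.044, 0.001, 0.0]
wrist_force: [0.5, 1.0, -0.3]
width: 0.0209
gripper_force: 58.9
```

```bash
python3 - <<'E'
import numpy as np
a=np.radians(-9.5);x=np.array([np.cos(a),np.sin(a)]);y=np.array([-x[1],x[0]])
for sx,sy in[(1,1),(1,-1),(-1,1),(-1,-1)]:print(sx,sy,np.array([.432,-.29])+sx*.037*x+sy*.026*y)
E
python3 plan.py now .464,-.270,.16,-9.5 .464,-.27,.05,-9.5
```

```text
1 1 [ 0.47278381 -0.27046334]
1 -1 [ 0.46420133 -0.32175019]
-1 1 [ 0.39979867 -0.25824981]
-1 -1 [ 0.39121619 -0.30953666]
now [ 0.5226 -0.0915  0.1208] 5.0 clock 6.375 w 0.0209 tilt [ 0.002  0.001 -1.   ]
.464,-.270,.16,-9.5 roll 0.0805 (2 rows) shift [-0.0354  0.2321 -0.0489] rows 4
.464,-.27,.05,-9.5 roll 0.0000 (0 rows) shift [ 0.     -0.      0.1375] rows 2
```

>>> jog_arm(
  rows=[
    {"dx": 0, "dy": 0, "dz": -0.025, "roll": 0.04, "hand": 0},
    {"dx": 0, "dy": 0, "dz": -0.025, "roll": 0.04, "hand": 0},
    {"dx": -0.006, "dy": 0.0575, "dz": 0, "roll": 0, "hand": 0},
    {"dx": -0.006, "dy": 0.0575, "dz": 0, "roll": 0, "hand": 0},
    {"dx": -0.006, "dy": 0.0575, "dz": 0, "roll": 0, "hand": 0},
    {"dx": -0.006, "dy": 0.0575, "dz": 0, "roll": 0, "hand": 0},
    {"dx": 0, "dy": 0, "dz": 0, "roll": 0, "hand": 0},
    {"dx": 0, "dy": 0, "dz": 0.05, "roll": 0, "hand": 0},
  ],
)

```text
clock: 7.38
ee_pos: [0.4763, -0.2723, 0.1232]
tool_rot: [0.997, -0.083, 0.005, 0.003]
wrist_force: [0.4, -0.0, 5.5]
width: 0.0208
gripper_force: 59.7
```

```bash
python3 plan.py now .473,-.27,.052,-9.5
python3 - <<'E'
from h import *
s=cap('scene','s4')
cv2.imwrite('pics/s4c.png',cv2.resize(cv2.cvtColor(s['frame'],cv2.COLOR_RGB2BGR)[190:350,160:370],None,fx=3.7,fy=3.7,interpolation=cv2.INTER_CUBIC))
E
```

```text
now [ 0.4763 -0.2723  0.1232] -9.5 clock 7.375 w 0.0208 tilt [ 0.01   0.004 -1.   ]
.473,-.27,.052,-9.5 roll 0.0001 (1 rows) shift [-0.0045 -0.0021  0.089 ] rows 2
```

View pics/s4c.png

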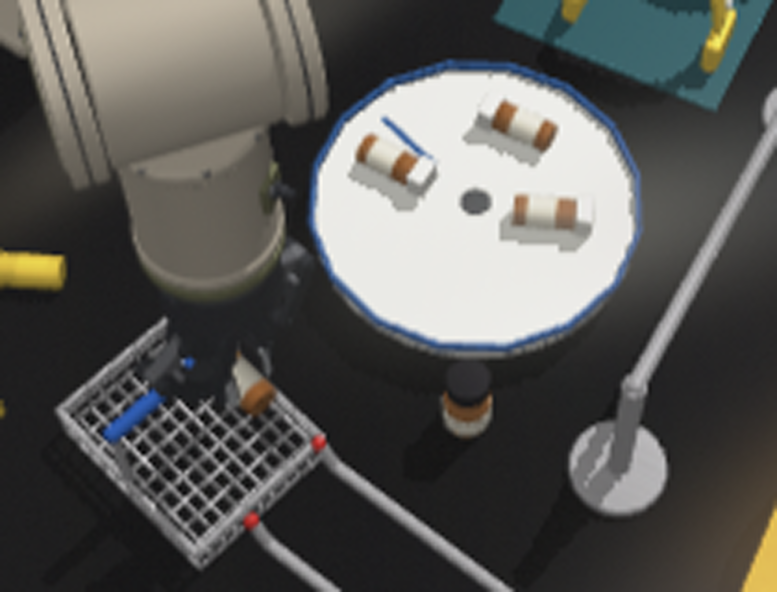

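Vial C is held over the front half of the basket, and the other three haven't moved. Next I lower it and release.

>>> jog_arm(
  rows=[
    {"dx": -0.004, "dy": -0.002, "dz": 0.045, "roll": 0, "hand": 0},
    {"dx": 0, "dy": 0, "dz": 0.044, "roll": 0, "hand": 0},
    {"dx": 0, "dy": 0, "dz": 0, "roll": 0, "hand": 0},
    {"dx": 0, "dy": 0, "dz": 0, "roll": 0, "hand": 0.45},
    {"dx": 0, "dy": 0, "dz": 0, "roll": 0, "hand": 0.45},
    {"dx": 0, "dy": 0, "dz": -0.07, "roll": 0, "hand": 0.5},
    {"dx": 0, "dy": 0, "dz": -0.07, "roll": 0, "hand": 0.6},
  ],
)

```text
clock: 8.3
ee_pos: [0.4699, -0.2675, 0.1607]
tool_rot: [0.997, -0.082, 0.0, 0.0]
wrist_force: [0.6, -0.6, 0.6]
width: 0.051
gripper_force: 0.0
```

```bash
python3 plan.py now .432,-.037,.16,6 .432,-.037,.032,6 .464,-.322,.16,-9.5
```

```text
now [ 0.4699 -0.2675  0.1607] -9.4 clock 8.3 w 0.051 tilt [ 0.  0. -1.]
.432,-.037,.16,6 roll -0.0856 (2 rows) shift [-0.0169 -0.2915  0.0008] rows 4
.432,-.037,.032,6 roll 0.0000 (0 rows) shift [0.   0.   0.16] rows 3
.464,-.322,.16,-9.5 roll 0.0861 (2 rows) shift [ 0.0982  0.3448 -0.16  ] rows 6
```

>>> jog_arm(
  rows=[
    {"dx": 0, "dy": 0, "dz": 0, "roll": -0.043, "hand": 0.6},
    {"dx": 0, "dy": 0, "dz": 0, "roll": -0.043, "hand": 0.6},
    {"dx": -0.004, "dy": -0.073, "dz": 0, "roll": 0, "hand": 0.6},
    {"dx": -0.004, "dy": -0.073, "dz": 0, "roll": 0, "hand": 0.6},
    {"dx": -0.004, "dy": -0.073, "dz": 0, "roll": 0, "hand": 0.6},
    {"dx": -0.005, "dy": -0.073, "dz": 0, "roll": 0, "hand": 0.6},
    {"dx": 0, "dy": 0, "dz": 0.06, "roll": 0, "hand": 0.6},
    {"dx": 0, "dy": 0, "dz": 0.02, "roll": 0, "hand": 0.6},
  ],
)

```text
clock: 9.3
ee_pos: [0.4306, -0.0359, 0.0934]
tool_rot: [0.999, 0.054, -0.001, -0.0]
wrist_force: [0.1, 0.3, 0.8]
width: 0.0514
gripper_force: 0.0
```

```bash
python3 plan.py now .432,-.037,.032,6
python3 - <<'E'
from h import *
s=cap('scene','s5')
cv2.imwrite('pics/s5c.png',cv2.resize(cv2.cvtColor(s['frame'],cv2.COLOR_RGB2BGR)[190:350,160:370],None,fx=3.7,fy=3.7,interpolation=cv2.INTER_CUBIC))
E
```

```text
now [ 0.4306 -0.0359  0.0934] 6.2 clock 9.3 w 0.0514 tilt [-0.002 -0.    -1.   ]
.432,-.037,.032,6 roll 0.0009 (1 rows) shift [0.0015 0.0015 0.0767] rows 1
```

View pics/s5c.png

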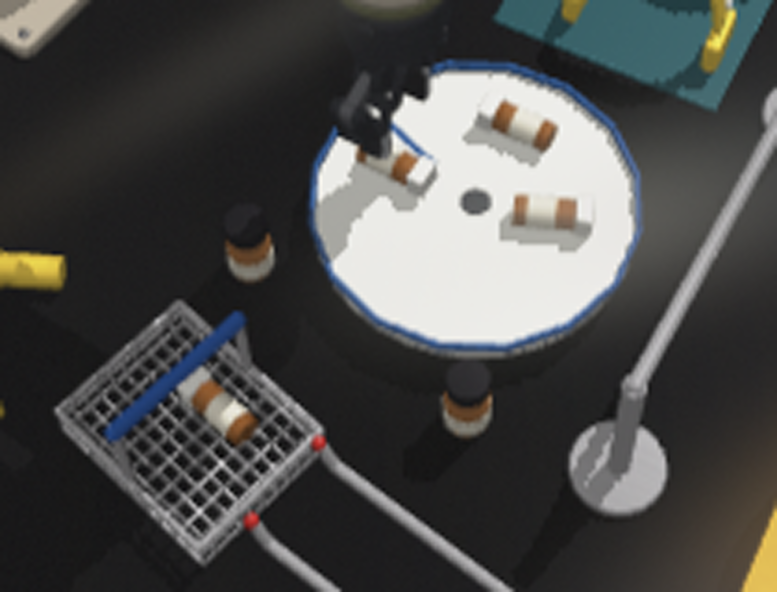

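Vial C lies in the basket (crop 220,400), and the gripper stands over vial D (395,165). I'll descend and grip.

>>> jog_arm(
  rows=[
    {"dx": 0.003, "dy": 0.001, "dz": 0.04, "roll": 0, "hand": 0.6},
    {"dx": 0, "dy": 0, "dz": 0.037, "roll": 0, "hand": 0.6},
    {"dx": 0, "dy": 0, "dz": 0, "roll": 0, "hand": 0.6},
    {"dx": 0, "dy": 0, "dz": 0, "roll": 0, "hand": 0},
    {"dx": 0, "dy": 0, "dz": 0, "roll": 0, "hand": 0},
    {"dx": 0, "dy": 0, "dz": 0, "roll": 0, "hand": 0},
    {"dx": 0, "dy": 0, "dz": -0.07, "roll": 0, "hand": 0},
    {"dx": 0, "dy": 0, "dz": -0.07, "roll": 0, "hand": 0},
  ],
)

```text
clock: 10.35
ee_pos: [0.4341, -0.0374, 0.1473]
tool_rot: [0.999, 0.053, 0.0, 0.0]
wrist_force: [0.7, 0.7, 0.1]
width: 0.0217
gripper_force: 59.6
```

```bash
python3 plan.py now .391,-.310,.16,-9.5 .391,-.310,.052,-9.5
```

```text
now [ 0.4341 -0.0374  0.1473] 6.1 clock 10.35 w 0.0217 tilt [ 0.  0. -1.]
.391,-.310,.16,-9.5 roll 0.0865 (2 rows) shift [ 0.0032  0.345  -0.0159] rows 5
.391,-.310,.052,-9.5 roll 0.0000 (0 rows) shift [ 0.    -0.     0.135] rows 2
```

>>> jog_arm(
  rows=[
    {"dx": 0, "dy": 0, "dz": -0.01, "roll": 0.043, "hand": 0},
    {"dx": 0, "dy": 0, "dz": -0.01, "roll": 0.043, "hand": 0},
    {"dx": 0, "dy": 0.07, "dz": 0, "roll": 0, "hand": 0},
    {"dx": 0, "dy": 0.07, "dz": 0, "roll": 0, "hand": 0},
    {"dx": 0.001, "dy": 0.07, "dz": 0, "roll": 0, "hand": 0},
    {"dx": 0.001, "dy": 0.07, "dz": 0, "roll": 0, "hand": 0},
    {"dx": 0.001, "dy": 0.065, "dz": 0, "roll": 0, "hand": 0},
    {"dx": 0, "dy": 0, "dz": 0, "roll": 0, "hand": 0},
  ],
)

```text
clock: 11.35
ee_pos: [0.3909, -0.3137, 0.1626]
tool_rot: [0.996, -0.084, 0.001, 0.001]
wrist_force: [-0.4, -0.2, -0.2]
width: 0.0215
gripper_force: 59.7
```

>>> jog_arm(
  rows=[
    {"dx": 0, "dy": 0, "dz": 0.07, "roll": 0, "hand": 0},
    {"dx": 0, "dy": 0, "dz": 0.069, "roll": 0, "hand": 0},
    {"dx": 0, "dy": 0, "dz": 0, "roll": 0, "hand": 0},
    {"dx": 0, "dy": 0, "dz": 0, "roll": 0, "hand": 0.45},
    {"dx": 0, "dy": 0, "dz": 0, "roll": 0, "hand": 0.45},
    {"dx": 0, "dy": 0, "dz": -0.07, "roll": 0, "hand": 0.5},
    {"dx": 0, "dy": 0, "dz": -0.07, "roll": 0, "hand": 0.6},
  ],
)

```text
clock: 12.22
ee_pos: [0.3918, -0.3102, 0.165]
tool_rot: [0.997, -0.082, 0.001, 0.001]
wrist_force: [0.5, -0.1, 0.3]
width: 0.0511
gripper_force: 0.0
```

```bash
python3 - <<'E'
from h import *
s=cap('scene');t=cap('top')
for X,e in match('vial_0',s,t,(.0,.08),.25): print(X,e)
print([np.round(a,1).tolist() for a in tips('vial_0',s,.25)],[atz(s,a,.042).round(3).tolist() for a in tips('vial_0',s,.25)])
E
python3 plan.py now .488,.046,.13,7 .488,.046,.032,7
```

```text
[ 0.2824 -0.3585  0.0055] 0.0012270570989579095
[ 0.5544 -0.0065  0.0412] 0.005867750585420127
[[151.5, 297.2], [296.3, 222.5], [167.2, 259.3], [221.4, 297.8], [308.1, 247.9], [192.4, 304.2]] [[0.301, -0.366, 0.042], [0.479, 0.042, 0.042], [0.258, -0.259, 0.042], [0.45, -0.263, 0.042], [0.553, -0.009, 0.042], [0.4, -0.32, 0.042]]
now [ 0.391  -0.3095  0.1606] -9.4 clock 12.775 w 0.0511 tilt [-0.002 -0.001 -1.   ]
.488,.046,.13,7 roll -0.0911 (2 rows) shift [ 0.1745 -0.4263  0.0382] rows 6
.488,.046,.032,7 roll 0.0000 (0 rows) shift [0.     0.     0.1225] rows 2
```

Two vials are in the basket. Vial A next.

>>> jog_arm(
  rows=[
    {"dx": 0, "dy": 0, "dz": 0, "roll": -0.0455, "hand": 0.6},
    {"dx": 0, "dy": 0, "dz": 0, "roll": -0.0455, "hand": 0.6},
    {"dx": 0.028, "dy": -0.0705, "dz": 0, "roll": 0, "hand": 0.6},
    {"dx": 0.028, "dy": -0.071, "dz": 0, "roll": 0, "hand": 0.6},
    {"dx": 0.029, "dy": -0.071, "dz": 0, "roll": 0, "hand": 0.6},
    {"dx": 0.029, "dy": -0.071, "dz": 0, "roll": 0, "hand": 0.6},
    {"dx": 0.03, "dy": -0.071, "dz": 0, "roll": 0, "hand": 0.6},
    {"dx": 0.03, "dy": -0.071, "dz": 0, "roll": 0, "hand": 0.6},
  ],
)

```text
clock: 13.78
ee_pos: [0.4883, 0.0468, 0.1613]
tool_rot: [0.998, 0.061, -0.0, 0.0]
wrist_force: [0.7, -0.9, 0.2]
width: 0.0514
gripper_force: 0.0
```

>>> jog_arm(
  rows=[
    {"dx": 0, "dy": 0, "dz": 0.06, "roll": 0, "hand": 0.6},
    {"dx": 0, "dy": 0, "dz": 0, "roll": 0, "hand": 0.6},
    {"dx": 0, "dy": 0, "dz": 0, "roll": 0, "hand": 0.6},
  ],
)

```text
clock: 14.15
ee_pos: [0.4883, 0.0443, 0.1143]
tool_rot: [0.998, 0.06, -0.0, 0.0]
wrist_force: [-0.2, 0.0, 1.1]
width: 0.0512
gripper_force: 0.0
```

```bash
python3 plan.py now .487,.0455,.032,7
```

```text
now [0.4883 0.0443 0.1143] 6.9 clock 14.15 w 0.0512 tilt [-0.001  0.    -1.   ]
.487,.0455,.032,7 roll -0.0004 (1 rows) shift [-0.0014 -0.0017  0.1028] rows 2
```

>>> jog_arm(
  rows=[
    {"dx": 0, "dy": -0.0015, "dz": 0.05, "roll": 0, "hand": 0.6},
    {"dx": 0, "dy": 0, "dz": 0.053, "roll": 0, "hand": 0.6},
    {"dx": 0, "dy": 0, "dz": 0, "roll": 0, "hand": 0.6},
    {"dx": 0, "dy": 0, "dz": 0, "roll": 0, "hand": 0},
    {"dx": 0, "dy": 0, "dz": 0, "roll": 0, "hand": 0},
    {"dx": 0, "dy": 0, "dz": 0, "roll": 0, "hand": 0},
    {"dx": 0, "dy": 0, "dz": -0.07, "roll": 0, "hand": 0},
    {"dx": 0, "dy": 0, "dz": -0.07, "roll": 0, "hand": 0},
  ],
)

```text
clock: 15.15
ee_pos: [0.488, 0.0459, 0.1457]
tool_rot: [0.998, 0.061, 0.0, 0.0]
wrist_force: [0.5, 0.8, -0.5]
width: 0.0218
gripper_force: 58.9
```

```bash
python3 plan.py now .4,-.258,.16,-9.5 .4,-.258,.052,-9.5
```

```text
now [0.488  0.0459 0.1457] 7.0 clock 15.15 w 0.0218 tilt [ 0.  0. -1.]
.4,-.258,.16,-9.5 roll 0.0915 (2 rows) shift [-0.0458  0.3928 -0.0179] rows 6
.4,-.258,.052,-9.5 roll 0.0000 (0 rows) shift [ 0.    -0.     0.135] rows 2
```

>>> jog_arm(
  rows=[
    {"dx": 0, "dy": 0, "dz": -0.012, "roll": 0.046, "hand": 0},
    {"dx": 0, "dy": 0, "dz": -0.011, "roll": 0.0455, "hand": 0},
    {"dx": -0.0075, "dy": 0.0655, "dz": 0, "roll": 0, "hand": 0},
    {"dx": -0.0075, "dy": 0.0655, "dz": 0, "roll": 0, "hand": 0},
    {"dx": -0.0075, "dy": 0.0655, "dz": 0, "roll": 0, "hand": 0},
    {"dx": -0.0075, "dy": 0.0655, "dz": 0, "roll": 0, "hand": 0},
    {"dx": -0.0075, "dy": 0.0655, "dz": 0, "roll": 0, "hand": 0},
    {"dx": -0.0075, "dy": 0.0655, "dz": 0, "roll": 0, "hand": 0},
  ],
)

```text
clock: 16.15
ee_pos: [0.4007, -0.2603, 0.1637]
tool_rot: [0.997, -0.083, 0.001, 0.001]
wrist_force: [0.3, 0.3, -0.1]
width: 0.0217
gripper_force: 58.9
```

>>> jog_arm(
  rows=[
    {"dx": 0, "dy": 0, "dz": 0.07, "roll": 0, "hand": 0},
    {"dx": 0, "dy": 0, "dz": 0.069, "roll": 0, "hand": 0},
    {"dx": 0, "dy": 0, "dz": 0, "roll": 0, "hand": 0},
    {"dx": 0, "dy": 0, "dz": 0, "roll": 0, "hand": 0.45},
    {"dx": 0, "dy": 0, "dz": 0, "roll": 0, "hand": 0.45},
    {"dx": 0, "dy": 0, "dz": -0.07, "roll": 0, "hand": 0.5},
    {"dx": 0, "dy": 0, "dz": -0.07, "roll": 0, "hand": 0.6},
  ],
)

```text
clock: 17.02
ee_pos: [0.4012, -0.2583, 0.1658]
tool_rot: [0.997, -0.083, 0.001, 0.001]
wrist_force: [0.3, -0.7, 0.4]
width: 0.0511
gripper_force: 0.0
```

```bash
python3 - <<'E'
from h import *
s=cap('scene');t=cap('top')
for X,e in match('vial_0',s,t,(.0,.08),.25): print(X,e)
print([atz(s,a,.042).round(3).tolist() for a in tips('vial_0',s,.25)])
# white platter, brown pixels: axis of the vial in top view
f=t['frame'].astype(int);m=(f[...,0]-f[...,2]>40).astype(np.uint8);m[:,:235]=0;m[:,325:]=0;m[:160]=0;m[240:]=0
ys,xs=np.nonzero(m);P=np.array([atz(t,(x,y),.045)[:2] for x,y in zip(xs,ys)])
print(len(P),P.mean(0));w,v=np.linalg.eigh(np.cov(P.T));print(w,np.degrees(np.arctan2(v[1,1],v[0,1])))
cv2.imwrite('pics/t6.png',cv2.cvtColor(t['frame'],cv2.COLOR_RGB2BGR))
E
python3 plan.py now .550,-.006,.13,29 .55,-.006,.032,29
```

```text
[ 0.6121 -0.4571  0.0154] 0.004839494781998944
[ 0.3923 -0.3109  0.0024] 0.00785507969033974
[ 0.5597 -0.0061  0.0526] 0.003114771321072777
[ 0.2781 -0.366   0.0054] 0.005780723117225911
[[0.62, -0.459, 0.042], [0.405, -0.324, 0.042], [0.396, -0.262, 0.042], [0.446, -0.269, 0.042], [0.558, 0.001, 0.042], [0.254, -0.255, 0.042], [0.294, -0.376, 0.042]]
65 [ 0.5465 -0.0053]
[0.     0.0003] -150.8300771520486
now [ 0.4002 -0.2577  0.1614] -9.5 clock 17.575 w 0.0515 tilt [-0.002 -0.001 -1.   ]
.550,-.006,.13,29 roll -0.2138 (4 rows) shift [ 0.3163 -0.1844  0.0392] rows 5
.55,-.006,.032,29 roll 0.0000 (0 rows) shift [0.     0.     0.1225] rows 2
```

>>> jog_arm(
  rows=[
    {"dx": 0, "dy": 0, "dz": 0, "roll": -0.0535, "hand": 0.6},
    {"dx": 0, "dy": 0, "dz": 0, "roll": -0.0535, "hand": 0.6},
    {"dx": 0, "dy": 0, "dz": 0, "roll": -0.0535, "hand": 0.6},
    {"dx": 0, "dy": 0, "dz": 0, "roll": -0.0535, "hand": 0.6},
    {"dx": 0.06, "dy": -0.037, "dz": 0, "roll": 0, "hand": 0.6},
    {"dx": 0.06, "dy": -0.037, "dz": 0, "roll": 0, "hand": 0.6},
    {"dx": 0.06, "dy": -0.037, "dz": 0, "roll": 0, "hand": 0.6},
    {"dx": 0.06, "dy": -0.037, "dz": 0, "roll": 0, "hand": 0.6},
  ],
)

```text
clock: 18.58
ee_pos: [0.5116, -0.0598, 0.1619]
tool_rot: [0.968, 0.25, -0.0, -0.0]
wrist_force: [-0.0, -0.3, 1.2]
width: 0.0515
gripper_force: 0.0
```

>>> jog_arm(
  rows=[
    {"dx": 0.06, "dy": -0.037, "dz": 0, "roll": 0, "hand": 0.6},
    {"dx": 0.016, "dy": 0, "dz": 0, "roll": 0, "hand": 0.6},
    {"dx": 0, "dy": 0, "dz": 0.06, "roll": 0, "hand": 0.6},
    {"dx": 0, "dy": 0, "dz": 0, "roll": 0, "hand": 0.6},
    {"dx": 0, "dy": 0, "dz": 0, "roll": 0, "hand": 0.6},
  ],
)

```text
clock: 19.2
ee_pos: [0.5499, -0.0068, 0.1152]
tool_rot: [0.968, 0.25, -0.0, -0.0]
wrist_force: [0.5, -0.2, 0.0]
width: 0.0509
gripper_force: 0.0
```

```bash
python3 plan.py now .55,-.0045,.032,29
```

```text
now [ 0.5499 -0.0068  0.1152] 29.0 clock 19.2 w 0.0509 tilt [-0. -0. -1.]
.55,-.0045,.032,29 roll -0.0001 (1 rows) shift [ 0.0015 -0.0025  0.104 ] rows 2
```

>>> jog_arm(
  rows=[
    {"dx": 0.001, "dy": -0.0025, "dz": 0.05, "roll": 0, "hand": 0.6},
    {"dx": 0, "dy": 0, "dz": 0.054, "roll": 0, "hand": 0.6},
    {"dx": 0, "dy": 0, "dz": 0, "roll": 0, "hand": 0.6},
    {"dx": 0, "dy": 0, "dz": 0, "roll": 0, "hand": 0},
    {"dx": 0, "dy": 0, "dz": 0, "roll": 0, "hand": 0},
    {"dx": 0, "dy": 0, "dz": 0, "roll": 0, "hand": 0},
    {"dx": 0, "dy": 0, "dz": -0.07, "roll": 0, "hand": 0},
    {"dx": 0, "dy": 0, "dz": -0.07, "roll": 0, "hand": 0},
  ],
)

```text
clock: 20.2
ee_pos: [0.55, -0.0041, 0.1463]
tool_rot: [0.968, 0.251, 0.001, 0.0]
wrist_force: [1.5, -0.6, 0.0]
width: 0.0217
gripper_force: 58.9
```

```bash
python3 plan.py now .466,-.321,.16,-9.5 .466,-.321,.052,-9.5
```

```text
now [ 0.55   -0.0041  0.1463] 29.0 clock 20.2 w 0.0217 tilt [ 0.001  0.001 -1.   ]
.466,-.321,.16,-9.5 roll 0.2140 (4 rows) shift [-0.0381  0.408  -0.0171] rows 6
.466,-.321,.052,-9.5 roll 0.0000 (0 rows) shift [ 0.    -0.     0.135] rows 2
```

>>> jog_arm(
  rows=[
    {"dx": 0, "dy": 0, "dz": -0.006, "roll": 0.0535, "hand": 0},
    {"dx": 0, "dy": 0, "dz": -0.006, "roll": 0.0535, "hand": 0},
    {"dx": 0, "dy": 0, "dz": -0.005, "roll": 0.0535, "hand": 0},
    {"dx": 0, "dy": 0, "dz": -0.005, "roll": 0.0535, "hand": 0},
    {"dx": -0.0065, "dy": 0.068, "dz": 0, "roll": 0, "hand": 0},
    {"dx": -0.0065, "dy": 0.068, "dz": 0, "roll": 0, "hand": 0},
    {"dx": -0.0065, "dy": 0.068, "dz": 0, "roll": 0, "hand": 0},
    {"dx": -0.0065, "dy": 0.068, "dz": 0, "roll": 0, "hand": 0},
  ],
)

```text
clock: 21.2
ee_pos: [0.4937, -0.2173, 0.1636]
tool_rot: [0.997, -0.083, 0.002, 0.001]
wrist_force: [1.5, -1.0, -0.3]
width: 0.0217
gripper_force: 58.9
```

>>> jog_arm(
  rows=[
    {"dx": -0.0065, "dy": 0.068, "dz": 0, "roll": 0, "hand": 0},
    {"dx": -0.0055, "dy": 0.068, "dz": 0, "roll": 0, "hand": 0},
    {"dx": 0, "dy": 0, "dz": 0, "roll": 0, "hand": 0},
    {"dx": 0, "dy": 0, "dz": 0.07, "roll": 0, "hand": 0},
    {"dx": 0, "dy": 0, "dz": 0.068, "roll": 0, "hand": 0},
    {"dx": 0, "dy": 0, "dz": 0, "roll": 0, "hand": 0},
    {"dx": 0, "dy": 0, "dz": 0, "roll": 0, "hand": 0.45},
    {"dx": 0, "dy": 0, "dz": 0, "roll": 0, "hand": 0.45},
  ],
)

```text
clock: 22.2
ee_pos: [0.4682, -0.3224, 0.0544]
tool_rot: [0.997, -0.083, 0.002, 0.002]
wrist_force: [0.8, -0.1, -0.6]
width: 0.0387
gripper_force: 0.0
```

>>> jog_arm(
  rows=[
    {"dx": 0, "dy": 0, "dz": -0.07, "roll": 0, "hand": 0.5},
    {"dx": 0, "dy": 0, "dz": -0.07, "roll": 0, "hand": 0.6},
    {"dx": 0, "dy": -0.075, "dz": -0.01, "roll": 0, "hand": 0.6},
    {"dx": 0, "dy": -0.075, "dz": -0.01, "roll": 0, "hand": 0.6},
    {"dx": 0, "dy": -0.075, "dz": 0, "roll": 0, "hand": 0.6},
    {"dx": 0, "dy": -0.075, "dz": 0, "roll": 0, "hand": 0.6},
  ],
)

```text
clock: 22.95
ee_pos: [0.5069, -0.0826, 0.1818]
tool_rot: [0.997, -0.083, 0.003, 0.0]
wrist_force: [1.4, -0.2, 0.3]
width: 0.0515
gripper_force: 0.0
```

```bash
python3 - <<'E'
from h import *
s=cap('scene');t=cap('top')
up=lambda f,k:cv2.resize(f,None,fx=k,fy=k,interpolation=cv2.INTER_CUBIC)
b=lambda p:cv2.cvtColor(p['frame'],cv2.COLOR_RGB2BGR)
A=up(b(s)[260:380,170:310],4); B=up(b(t)[120:260,345:425],3.43) # 560x480, 274x480
cv2.imwrite('pics/c7.png',np.hstack([A[:480,:520],B[:480]]))
E
python3 plan.py now
```

```text
now [ 0.5072 -0.079   0.1814] -9.2 clock 23.05 w 0.0512 tilt [ 0.004 -0.002 -1.   ]
```

View pics/c7.png

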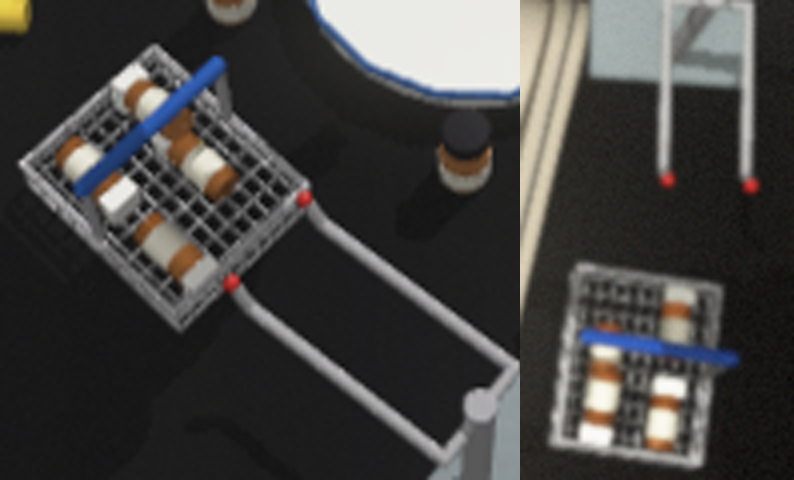

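All four vials lie in the basket. Bail ends appear at scene crop (220,65) and (84,188) and top crop (583,337) and (737,359), prong tips at scene (304,200) and (232,284). I'll refine the bail and hook positions.

Run:
```python
from h import *
s=cap('scene');t=cap('top')
S=lambda x,y:(x/4+170,y/4+260);T=lambda x,y:((x-520)/3.43+345,y/3.43+120)
ang=lambda v:round(np.degrees(np.arctan2(v[1],v[0])),1)
def m(p,rgbf,box):
    f=p['frame'].astype(int);k=rgbf(f);z=np.zeros_like(k);z[box[0]:box[1],box[2]:box[3]]=1
    n,l,st,c=cv2.connectedComponentsWithStats((k&(z>0)).astype(np.uint8));return [(c[i],st[i,4]) for i in range(1,n) if st[i,4]>2]
blue=lambda f:(f[...,2]-f[...,0]>50)&(f[...,2]-f[...,1]>30); red=lambda f:(f[...,0]-f[...,1]>60)&(f[...,0]-f[...,2]>60)
print('blue s',m(s,blue,(265,330,170,235)),'t',m(t,blue,(205,235,350,420)))
print('red s',m(s,red,(295,345,215,260)),'t',m(t,red,(160,185,375,425)))
for n,a,c,z in [('tipL',(667,180),(304,200),.158),('tipR',(751,185),(232,284),.158),('bailL',(585,337),(220,67),.106),('bailR',(736,359),(82,188),.106)]:
    print(n,atz(t,T(*a),z),atz(s,S(*c),z),tri(t,T(*a),s,S(*c)))
```

```text
blue s [(array([207.5266, 290.6329]), np.int32(207))] t [(array([384.8407, 220.8242]), np.int32(182))]
red s [(array([245.5833, 309.25  ]), np.int32(12)), (array([227.4   , 330.1333]), np.int32(15))] t [(array([387.6923, 172.0769]), np.int32(13)), (array([411.8824, 173.5882]), np.int32(17))]
tipL [ 0.5505 -0.2855  0.158 ] [ 0.5576 -0.2897  0.158 ] (array([ 0.554 , -0.2873,  0.148 ]), np.float64(0.0018221539301890343))
tipR [ 0.548  -0.3497  0.158 ] [ 0.5549 -0.3529  0.158 ] (array([ 0.5513, -0.3515,  0.1489]), np.float64(0.002301570958277879))
bailL [ 0.4374 -0.2307  0.106 ] [ 0.4448 -0.2327  0.106 ] (array([ 0.4402, -0.231 ,  0.0975]), np.float64(0.003604192779084448))
bailR [ 0.4224 -0.3482  0.106 ] [ 0.4272 -0.3445  0.106 ] (array([ 0.4246, -0.3463,  0.1047]), np.float64(0.005976444532215432))
```

>>> jog_arm(
  rows=[
    {"dx": 0, "dy": 0, "dz": 0, "roll": -0.056, "hand": 0.6},
    {"dx": 0, "dy": 0, "dz": 0, "roll": -0.056, "hand": 0.6},
    {"dx": 0, "dy": 0, "dz": 0, "roll": -0.056, "hand": 0.6},
    {"dx": 0, "dy": 0, "dz": 0, "roll": -0.056, "hand": 0.6},
    {"dx": 0, "dy": 0, "dz": 0, "roll": -0.056, "hand": 0.6},
    {"dx": 0, "dy": 0, "dz": 0, "roll": -0.056, "hand": 0.6},
    {"dx": 0, "dy": 0, "dz": 0, "roll": -0.056, "hand": 0.6},
    {"dx": 0, "dy": 0, "dz": 0, "roll": -0.056, "hand": 0.6},
  ],
)

```text
clock: 24.15
ee_pos: [0.5059, -0.0862, 0.1798]
tool_rot: [0.812, 0.583, 0.0, 0.001]
wrist_force: [0.5, 0.4, -0.1]
width: 0.0513
gripper_force: 0.0
```

>>> jog_arm(
  rows=[
    {"dx": 0, "dy": 0, "dz": 0, "roll": -0.056, "hand": 0.6},
    {"dx": 0, "dy": 0, "dz": 0, "roll": 0, "hand": 0.6},
  ],
)

```text
clock: 24.4
ee_pos: [0.5059, -0.0858, 0.1796]
tool_rot: [0.76, 0.65, 0.0, 0.001]
wrist_force: [-0.2, 0.4, 0.8]
width: 0.0509
gripper_force: 0.0
```

```bash
python3 plan.py now .433,-.289,.16,81.5 .433,-.289,.087,81.5
```

```text
now [ 0.5059 -0.0858  0.1796] 81.0 clock 24.4 w 0.0509 tilt [-0.001  0.002 -1.   ]
.433,-.289,.16,81.5 roll -0.0025 (1 rows) shift [-0.2646 -0.0525  0.0245] rows 4
.433,-.289,.087,81.5 roll 0.0000 (0 rows) shift [0.     0.     0.0913] rows 2
```

>>> jog_arm(
  rows=[
    {"dx": -0.066, "dy": -0.013, "dz": 0, "roll": -0.0025, "hand": 0.6},
    {"dx": -0.066, "dy": -0.013, "dz": 0, "roll": 0, "hand": 0.6},
    {"dx": -0.066, "dy": -0.013, "dz": 0, "roll": 0, "hand": 0.6},
    {"dx": -0.066, "dy": -0.013, "dz": 0, "roll": 0, "hand": 0.6},
    {"dx": 0, "dy": 0, "dz": 0.024, "roll": 0, "hand": 0.6},
    {"dx": 0, "dy": 0, "dz": 0, "roll": 0, "hand": 0.6},
    {"dx": 0, "dy": 0, "dz": 0, "roll": 0, "hand": 0.6},
  ],
)

```text
clock: 25.28
ee_pos: [0.4336, -0.286, 0.1593]
tool_rot: [0.757, 0.654, 0.0, -0.0]
wrist_force: [-0.3, -0.5, 0.1]
width: 0.0511
gripper_force: 0.0
```

```bash
python3 plan.py now .433,-.289,.087,81.5
python3 - <<'E'
from h import *
s=cap('scene')
cv2.imwrite('pics/c8.png',cv2.resize(cv2.cvtColor(s['frame'],cv2.COLOR_RGB2BGR)[240:360,150:310],None,fx=4.5,fy=4.5,interpolation=cv2.INTER_CUBIC))
E
```

```text
now [ 0.4336 -0.286   0.1593] 81.7 clock 25.275 w 0.0511 tilt [ 0.001 -0.    -1.   ]
.433,-.289,.087,81.5 roll 0.0009 (1 rows) shift [-0.0038 -0.0002  0.0904] rows 2
```

View pics/c8.png

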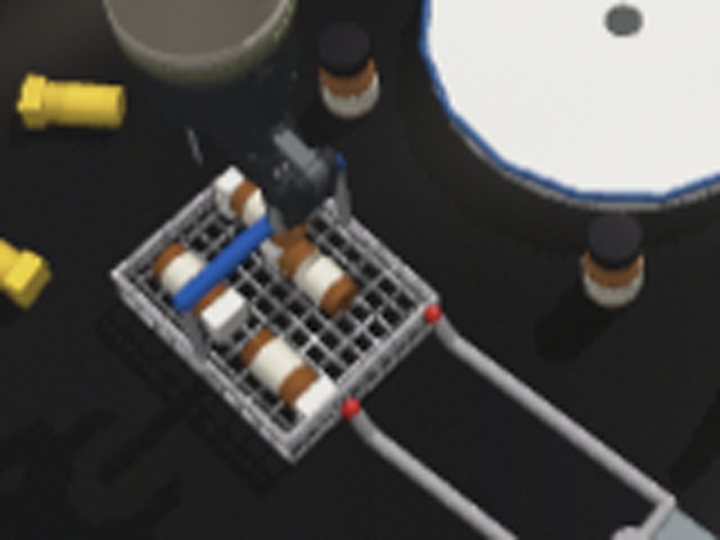

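The gripper stands above the bail with a finger on each side. I'll descend, grip and lift slightly.

>>> jog_arm(
  rows=[
    {"dx": -0.0035, "dy": 0, "dz": 0.045, "roll": 0, "hand": 0.6},
    {"dx": 0, "dy": 0, "dz": 0.045, "roll": 0, "hand": 0.6},
    {"dx": 0, "dy": 0, "dz": 0, "roll": 0, "hand": 0.6},
    {"dx": 0, "dy": 0, "dz": 0, "roll": 0, "hand": 0},
    {"dx": 0, "dy": 0, "dz": 0, "roll": 0, "hand": 0},
    {"dx": 0, "dy": 0, "dz": 0, "roll": 0, "hand": 0},
    {"dx": 0, "dy": 0, "dz": 0, "roll": 0, "hand": 0},
  ],
)

```text
clock: 26.2
ee_pos: [0.4337, -0.2904, 0.0889]
tool_rot: [0.757, 0.654, 0.0, 0.001]
wrist_force: [-1.6, 1.8, 6.8]
width: 0.01
gripper_force: 59.3
```

>>> jog_arm(
  rows=[
    {"dx": 0, "dy": 0, "dz": -0.03, "roll": 0, "hand": 0},
    {"dx": 0, "dy": 0, "dz": -0.03, "roll": 0, "hand": 0},
    {"dx": 0, "dy": 0, "dz": -0.03, "roll": 0, "hand": 0},
    {"dx": 0, "dy": 0, "dz": 0, "roll": 0, "hand": 0},
    {"dx": 0, "dy": 0, "dz": 0, "roll": 0, "hand": 0},
  ],
)

```text
clock: 26.82
ee_pos: [0.4324, -0.2893, 0.158]
tool_rot: [0.757, 0.654, -0.0, -0.001]
wrist_force: [0.0, -0.3, -5.3]
width: 0.0097
gripper_force: 58.9
```

```bash
python3 plan.py now .583,-.321,.159,87.7 .583,-.321,.128,87.7
python3 - <<'E'
from h import *
s=cap('scene')
print(telemetry.read_state()['wrist_force'])
cv2.imwrite('pics/c9.png',cv2.resize(cv2.cvtColor(s['frame'],cv2.COLOR_RGB2BGR)[240:360,150:310],None,fx=4.5,fy=4.5,interpolation=cv2.INTER_CUBIC))
E
```

```text
now [ 0.4324 -0.2893  0.158 ] 81.7 clock 26.825 w 0.0097 tilt [ 0.001 -0.001 -1.   ]
.583,-.321,.159,87.7 roll -0.0335 (1 rows) shift [-0.032   0.1896 -0.0013] rows 3
.583,-.321,.128,87.7 roll 0.0000 (0 rows) shift [0.     0.     0.0388] rows 1
[-0.5634  0.4598 -4.9305]
```

View pics/c9.png

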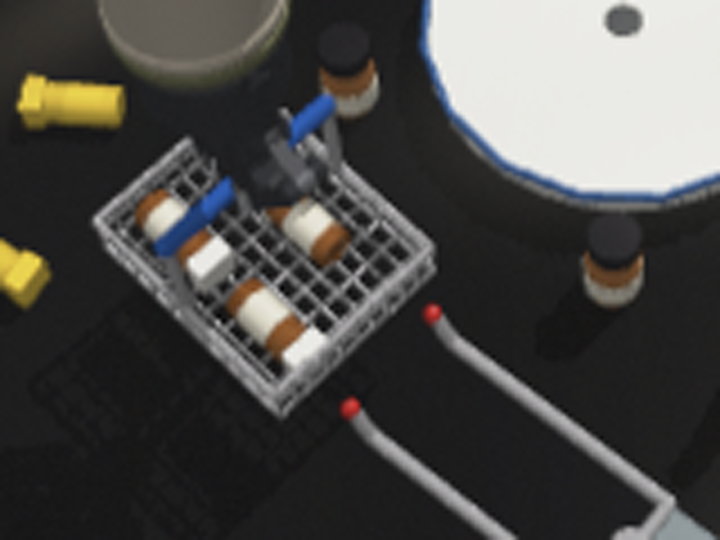

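The basket is lifted with the bail level, its ends at (155,245) and (333,105). I'll check the bail middle against the prongs.

Run:
```python
from h import *
s=cap('scene');t=cap('top')
a,b=atz(s,(185,294.2),.175),atz(s,(223.5,263.6),.175);print(a,b,(a+b)/2)
f=t['frame'].astype(int);k=(f[...,2]-f[...,0]>50)&(f[...,2]-f[...,1]>30);k[:195]=0;k[240:]=0;k[:,:345]=0;k[:,425:]=0
ys,xs=np.nonzero(k);i,j=xs.argmin(),xs.argmax();a,b=atz(t,(xs[i],ys[i]),.175),atz(t,(xs[j],ys[j]),.175);print(a,b,(a+b)/2)
```

```text
[ 0.4239 -0.3447  0.175 ] [ 0.4468 -0.2312  0.175 ] [ 0.4353 -0.2879  0.175 ]
[ 0.4338 -0.2563  0.175 ] [ 0.4368 -0.2818  0.175 ] [ 0.4353 -0.269   0.175 ]
```

>>> jog_arm(
  rows=[
    {"dx": 0, "dy": 0, "dz": -0.008, "roll": -0.0335, "hand": 0},
    {"dx": -0.008, "dy": 0.03, "dz": 0, "roll": 0, "hand": 0},
    {"dx": -0.008, "dy": 0.04, "dz": 0, "roll": 0, "hand": 0},
    {"dx": -0.008, "dy": 0.04, "dz": 0, "roll": 0, "hand": 0},
    {"dx": -0.008, "dy": 0.04, "dz": 0, "roll": 0, "hand": 0},
    {"dx": 0, "dy": 0.025, "dz": 0, "roll": 0, "hand": 0},
    {"dx": 0, "dy": 0.015, "dz": 0, "roll": 0, "hand": 0},
    {"dx": 0, "dy": 0, "dz": 0, "roll": 0, "hand": 0},
  ],
)

```text
clock: 27.98
ee_pos: [0.5838, -0.321, 0.1646]
tool_rot: [0.721, 0.693, -0.0, -0.001]
wrist_force: [-0.8, -0.5, -3.2]
width: 0.0099
gripper_force: 58.9
```

```bash
python3 plan.py now .584,-.321,.130,87.7
python3 - <<'E'
from h import *
s=cap('scene')
print(telemetry.read_state()['wrist_force'])
cv2.imwrite('pics/c10.png',cv2.resize(cv2.cvtColor(s['frame'],cv2.COLOR_RGB2BGR)[260:400,190:350],None,fx=4.2,fy=4.2,interpolation=cv2.INTER_CUBIC))
E
```

```text
now [ 0.5838 -0.321   0.1646] 87.7 clock 27.975 w 0.0099 tilt [ 0.001 -0.001 -1.   ]
.584,-.321,.130,87.7 roll 0.0002 (1 rows) shift [0.0001 0.0003 0.0433] rows 1
[ 0.5426 -0.9049 -3.3385]
```

View pics/c10.png

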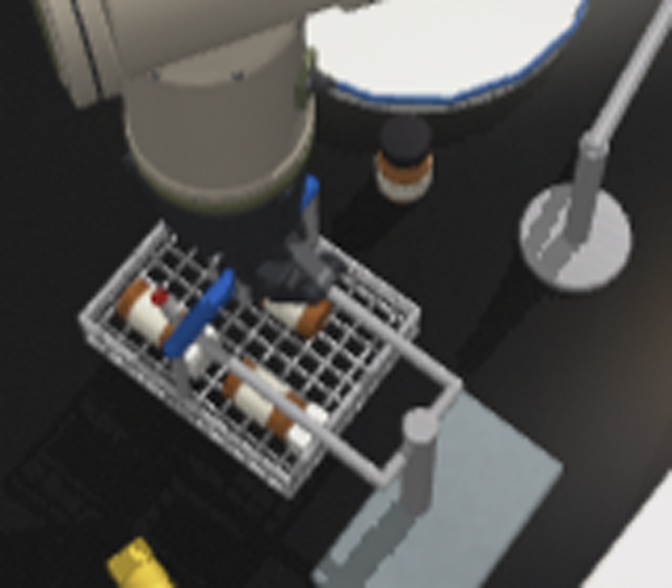

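The bar is above the prongs and behind the red tip (160,297). I'll lower it onto them.

>>> jog_arm(
  rows=[
    {"dx": 0, "dy": 0, "dz": 0.016, "roll": 0, "hand": 0},
    {"dx": 0, "dy": 0, "dz": 0.016, "roll": 0, "hand": 0},
    {"dx": 0, "dy": 0, "dz": 0.011, "roll": 0, "hand": 0},
    {"dx": 0, "dy": 0, "dz": 0, "roll": 0, "hand": 0},
    {"dx": 0, "dy": 0, "dz": 0, "roll": 0, "hand": 0},
  ],
)

```text
clock: 28.65
ee_pos: [0.5839, -0.3215, 0.1315]
tool_rot: [0.721, 0.693, -0.0, 0.0]
wrist_force: [-0.1, -0.3, -4.2]
width: 0.01
gripper_force: 58.9
```

>>> jog_arm(
  rows=[
    {"dx": 0, "dy": 0, "dz": 0.003, "roll": 0, "hand": 0},
    {"dx": 0, "dy": 0, "dz": 0, "roll": 0, "hand": 0},
    {"dx": 0, "dy": 0, "dz": 0, "roll": 0, "hand": 0},
  ],
)

```text
clock: 29.02
ee_pos: [0.5839, -0.3214, 0.129]
tool_rot: [0.721, 0.693, 0.0, 0.0]
wrist_force: [-0.1, -0.6, -4.5]
width: 0.0101
gripper_force: 58.9
```

>>> jog_arm(
  rows=[
    {"dx": 0, "dy": 0, "dz": 0.003, "roll": 0, "hand": 0},
    {"dx": 0, "dy": 0, "dz": 0, "roll": 0, "hand": 0},
    {"dx": 0, "dy": 0, "dz": 0, "roll": 0, "hand": 0},
  ],
)

```text
clock: 29.4
ee_pos: [0.5841, -0.3216, 0.1284]
tool_rot: [0.721, 0.693, 0.0, 0.001]
wrist_force: [-5.2, 4.2, 4.8]
width: 0.0098
gripper_force: 60.2
```

It has made contact with the prongs. Now I release and rise.

>>> jog_arm(
  rows=[
    {"dx": 0, "dy": 0, "dz": -0.001, "roll": 0, "hand": 0.2},
    {"dx": 0, "dy": 0, "dz": 0, "roll": 0, "hand": 0.35},
    {"dx": 0, "dy": 0, "dz": 0, "roll": 0, "hand": 0.45},
    {"dx": 0, "dy": 0, "dz": 0, "roll": 0, "hand": 0.45},
    {"dx": 0, "dy": 0, "dz": -0.03, "roll": 0, "hand": 0.45},
    {"dx": 0, "dy": 0, "dz": -0.05, "roll": 0, "hand": 0.45},
    {"dx": 0, "dy": 0, "dz": -0.06, "roll": 0, "hand": 0.45},
    {"dx": 0, "dy": 0, "dz": -0.03, "roll": 0, "hand": 0.45},
  ],
)

```text
clock: 30.4
ee_pos: [0.5848, -0.322, 0.2672]
tool_rot: [0.721, 0.693, 0.001, 0.002]
wrist_force: [-0.2, 0.1, -0.6]
width: 0.0385
gripper_force: 0.0
```

```bash
python3 plan.py now
python3 - <<'E'
from h import *
s=cap('scene');t=cap('top')
for n,zr in (('basket_bail',(.1,.2)),('visor_0_crown',(.05,.13)),('visor_1_crown',(.05,.13))):
    for X,e in match(n,s,t,zr): print(n,X,e)
up=lambda f,k:cv2.resize(f,None,fx=k,fy=k,interpolation=cv2.INTER_CUBIC)
b=lambda p:cv2.cvtColor(p['frame'],cv2.COLOR_RGB2BGR)
A=up(b(s)[130:230,290:400],4);B=up(b(t)[160:240,140:230],4);C=up(b(s)[270:375,190:290],3.2)
im=np.zeros((400,800,3),np.uint8);im[:400,:440]=A;im[:320,440:800]=B
cv2.imwrite('pics/c11.png',np.vstack([im[:400]])) 
cv2.imwrite('pics/c12.png',C)
im=np.zeros((600,800,3),np.uint8);im[:400,:440]=A;im[:320,440:800]=B;C=up(b(s)[275:375,190:290],2.8);im[320:600,480:760]=C
cv2.imwrite('pics/c11.png',im)
E
```

```text
now [ 0.5848 -0.322   0.2672] 87.7 clock 30.4 w 0.0385 tilt [-0.002  0.004 -1.   ]
visor_0_crown [0.4878 0.323  0.085 ] 0.00676055916427666
visor_1_crown [0.5122 0.2163 0.0658] 0.0015691066862325979
```

View pics/c11.png

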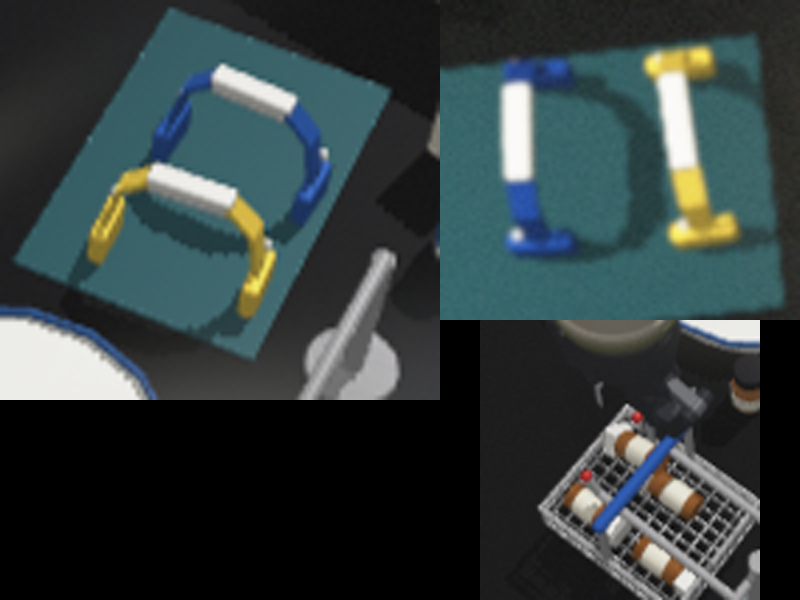

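The basket hangs on both prongs with its four vials, and both visors stand on the mat (pads at scene crop 255,92 and 192,188; top crop 517,132 and 678,120). Next I measure the visor pads.

```bash
python3 - <<'E'
from h import *
s=cap('scene');t=cap('top')
S=lambda x,y:(x/4+290,y/4+130);T=lambda x,y:((x-440)/4+140,y/4+160)
ang=lambda v:round(np.degrees(np.arctan2(v[1],v[0])),1)
for n,ta,tb,sa,sb in [('blue',(518,182),(516,82),(214,76),(296,104)),('yel',(684,170),(671,73),(149,176),(237,201))]:
    a,b=atz(t,T(*ta),.106),atz(t,T(*tb),.106);c,d=atz(s,S(*sa),.102),atz(s,S(*sb),.102)
    print(n,'top',(a+b)[:2]/2,ang(b-a),np.linalg.norm(b-a),'scene',(c+d)[:2]/2,ang(d-c),np.linalg.norm(d-c),tri(t,np.mean([T(*ta),T(*tb)],0),s,np.mean([S(*sa),S(*sb)],0)))
for n,p in(('s',s),('t',t)): print('rail_mid',n,[(atz(p,a,.14).round(4)) for a in tips('rail_mid',p)])
E
python3 plan.py now
```

```text
blue top [0.4953 0.3163] 4.5 0.068531223009542 scene [0.501 0.316] 9.9 0.06539102628592415 (array([0.4984, 0.3193, 0.0965]), np.float64(0.0029509048638359445))
yel top [0.5047 0.2099] 9.9 0.06739015696556731 scene [0.5116 0.2083] 14.7 0.06627068943300322 (array([0.5084, 0.2125, 0.0946]), np.float64(0.0030462118547457543))
rail_mid s [array([0.6815, 0.0179, 0.14  ])]
rail_mid t [array([0.6778, 0.0352, 0.14  ])]
now [ 0.5836 -0.3213  0.2625] 87.7 clock 31.0 w 0.0387 tilt [ 0.001 -0.001 -1.   ]
```

>>> jog_arm(
  rows=[
    {"dx": 0, "dy": 0, "dz": 0, "roll": 0.0525, "hand": 0.6},
    {"dx": 0, "dy": 0, "dz": 0, "roll": 0.0525, "hand": 0.6},
    {"dx": 0, "dy": 0, "dz": 0, "roll": 0.0525, "hand": 0.6},
    {"dx": 0, "dy": 0, "dz": 0, "roll": 0.0525, "hand": 0.6},
    {"dx": 0, "dy": 0, "dz": 0, "roll": 0.0525, "hand": 0.6},
    {"dx": 0, "dy": 0, "dz": 0, "roll": 0.0525, "hand": 0.6},
    {"dx": 0, "dy": 0, "dz": 0, "roll": 0.0525, "hand": 0.6},
    {"dx": 0, "dy": 0, "dz": 0, "roll": 0.0525, "hand": 0.6},
  ],
)

```text
clock: 32.0
ee_pos: [0.5838, -0.3214, 0.2631]
tool_rot: [0.995, 0.103, -0.0, -0.0]
wrist_force: [1.2, -0.1, 0.1]
width: 0.0512
gripper_force: 0.0
```

```bash
python3 plan.py now .508,.2095,.2,12
```

```text
now [ 0.5838 -0.3214  0.2631] 11.8 clock 32.0 w 0.0512 tilt [-0. -0. -1.]
.508,.2095,.2,12 roll -0.0012 (1 rows) shift [ 0.0453 -0.6688  0.0789] rows 9
```

>>> jog_arm(
  rows=[
    {"dx": 0.005, "dy": -0.074, "dz": 0, "roll": 0, "hand": 0.6},
    {"dx": 0.005, "dy": -0.074, "dz": 0, "roll": 0, "hand": 0.6},
    {"dx": 0.005, "dy": -0.074, "dz": 0, "roll": 0, "hand": 0.6},
    {"dx": 0.005, "dy": -0.074, "dz": 0, "roll": 0, "hand": 0.6},
    {"dx": 0.005, "dy": -0.074, "dz": 0, "roll": 0, "hand": 0.6},
    {"dx": 0.005, "dy": -0.074, "dz": 0, "roll": 0, "hand": 0.6},
    {"dx": 0.005, "dy": -0.074, "dz": 0, "roll": 0, "hand": 0.6},
    {"dx": 0.005, "dy": -0.074, "dz": 0, "roll": 0, "hand": 0.6},
  ],
)

```text
clock: 33.0
ee_pos: [0.5153, 0.1502, 0.2635]
tool_rot: [0.994, 0.105, 0.0, -0.0]
wrist_force: [0.3, -0.1, 0.1]
width: 0.0512
gripper_force: 0.0
```

>>> jog_arm(
  rows=[
    {"dx": 0.005, "dy": -0.074, "dz": 0, "roll": 0, "hand": 0.6},
    {"dx": 0, "dy": 0, "dz": 0.07, "roll": 0, "hand": 0.6},
    {"dx": 0, "dy": 0, "dz": 0.05, "roll": 0, "hand": 0.6},
    {"dx": 0, "dy": 0, "dz": 0, "roll": 0, "hand": 0.6},
    {"dx": 0, "dy": 0, "dz": 0, "roll": 0, "hand": 0.6},
  ],
)

```text
clock: 33.62
ee_pos: [0.5082, 0.2072, 0.1692]
tool_rot: [0.994, 0.105, 0.001, -0.0]
wrist_force: [1.1, -0.1, 0.1]
width: 0.0512
gripper_force: 0.0
```

```bash
python3 plan.py now .508,.2095,.091,12
python3 - <<'E'
from h import *
s=cap('scene','s12')
# pad corners predicted vs white pixels near
for z in(.106,.0895):
  for q in((.508,.2095),): print(z,proj(s,[[q[0]+d*np.cos(.21),q[1]+d*np.sin(.21),z] for d in(-.033,.033)]))
E
```

```text
now [0.5082 0.2072 0.1692] 12.1 clock 33.625 w 0.0512 tilt [ 0.002 -0.    -1.   ]
.508,.2095,.091,12 roll 0.0005 (1 rows) shift [ 0.0004 -0.0029  0.0977] rows 2
0.106 [[326.7438 171.9402]
 [348.3471 178.9313]]
0.0895 [[326.2791 175.4934]
 [347.6719 182.4536]]
```

>>> jog_arm(
  rows=[
    {"dx": 0.001, "dy": -0.002, "dz": 0.049, "roll": 0, "hand": 0.6},
    {"dx": 0, "dy": 0, "dz": 0.049, "roll": 0, "hand": 0.6},
    {"dx": 0, "dy": 0, "dz": 0, "roll": 0, "hand": 0.6},
    {"dx": 0, "dy": 0, "dz": 0, "roll": 0, "hand": 0},
    {"dx": 0, "dy": 0, "dz": 0, "roll": 0, "hand": 0},
    {"dx": 0, "dy": 0, "dz": 0, "roll": 0, "hand": 0},
    {"dx": 0, "dy": 0, "dz": 0, "roll": 0, "hand": 0},
  ],
)

```text
clock: 34.55
ee_pos: [0.5099, 0.2096, 0.0921]
tool_rot: [0.994, 0.105, 0.003, -0.001]
wrist_force: [-0.5, 0.2, 7.8]
width: 0.0168
gripper_force: 60.4
```

>>> jog_arm(
  rows=[
    {"dx": 0, "dy": 0, "dz": -0.05, "roll": 0, "hand": 0},
    {"dx": 0, "dy": 0, "dz": -0.07, "roll": 0, "hand": 0},
    {"dx": 0, "dy": 0, "dz": -0.07, "roll": 0, "hand": 0},
    {"dx": 0, "dy": 0, "dz": -0.035, "roll": 0, "hand": 0},
    {"dx": 0, "dy": 0, "dz": 0, "roll": 0, "hand": 0},
  ],
)

```text
clock: 35.17
ee_pos: [0.5096, 0.2094, 0.2735]
tool_rot: [0.994, 0.106, 0.004, -0.001]
wrist_force: [0.3, -0.2, -0.5]
width: 0.0164
gripper_force: 59.3
```

```bash
python3 plan.py now .681,-.015,.265,6 .681,-.015,.149,6
```

```text
now [0.5096 0.2094 0.2735] 12.1 clock 35.175 w 0.0164 tilt [ 0.008 -0.001 -1.   ]
.681,-.015,.265,6 roll 0.0340 (1 rows) shift [0.1838 0.3014 0.0106] rows 5
.681,-.015,.149,6 roll 0.0000 (0 rows) shift [0.    0.    0.145] rows 2
```

>>> jog_arm(
  rows=[
    {"dx": 0, "dy": 0, "dz": 0, "roll": 0.034, "hand": 0},
    {"dx": 0.0365, "dy": 0.06, "dz": 0, "roll": 0, "hand": 0},
    {"dx": 0.0365, "dy": 0.06, "dz": 0, "roll": 0, "hand": 0},
    {"dx": 0.0365, "dy": 0.06, "dz": 0, "roll": 0, "hand": 0},
    {"dx": 0.0365, "dy": 0.06, "dz": 0, "roll": 0, "hand": 0},
    {"dx": 0.0375, "dy": 0.06, "dz": 0, "roll": 0, "hand": 0},
    {"dx": 0, "dy": 0, "dz": 0, "roll": 0, "hand": 0},
    {"dx": 0, "dy": 0, "dz": 0, "roll": 0, "hand": 0},
  ],
)

```text
clock: 36.17
ee_pos: [0.6781, -0.0145, 0.2671]
tool_rot: [0.999, 0.052, -0.001, -0.0]
wrist_force: [-0.5, 0.9, -1.3]
width: 0.0164
gripper_force: 59.3
```

```bash
python3 plan.py now .681,-.015,.149,6
python3 - <<'E'
from h import *
s=cap('scene','s13');t=cap('top','t13')
def yel(p,box):
    h=cv2.cvtColor(p['frame'],cv2.COLOR_RGB2HSV);m=cv2.inRange(h,(20,140,80),(32,255,255));k=np.zeros_like(m);k[box[0]:box[1],box[2]:box[3]]=m[box[0]:box[1],box[2]:box[3]]
    n,l,st,c=cv2.connectedComponentsWithStats(k);return [(c[i].round(1),st[i]) for i in range(1,n) if st[i,4]>8]
print(yel(s,(130,330,280,420)));print(yel(t,(90,200,230,340)))
e=telemetry.read_state()['ee_pos'];print(e)
# predicted temple pad positions: origin = TCP - .089
a=np.radians(6);X=np.array([np.cos(a),np.sin(a),0])
for d in(-.061,.061):
    q=e+d*X-[0,0,.075];print(d,proj(s,q),proj(t,q))
E
```

```text
now [ 0.6781 -0.0145  0.2671] 6.0 clock 36.175 w 0.0164 tilt [-0.003 -0.001 -1.   ]
.681,-.015,.149,6 roll -0.0003 (1 rows) shift [0.0035 0.001  0.1476] rows 2
[(array([335.9, 223.8]), array([326, 217,  19,  19,  99], dtype=int32)), (array([374.5, 236.1]), array([370, 230,   9,  13,  57], dtype=int32)), (array([375.4, 256.2]), array([370, 246,  13,  19,  90], dtype=int32)), (array([385.4, 320.7]), array([369, 308,  35,  22, 535], dtype=int32))]
[(array([332.,  96.]), array([325,  90,  15,  14, 180], dtype=int32)), (array([306.7, 103.1]), array([303, 100,   7,   6,  26], dtype=int32))]
[ 0.6781 -0.0134  0.2685]
-0.061 [[331.004  232.9632]] [[286.9835 141.3062]]
0.061 [[377.1248 253.9991]] [[282.6741  96.6411]]
```

>>> jog_arm(
  rows=[
    {"dx": 0.004, "dy": 0.001, "dz": 0.04, "roll": 0, "hand": 0},
    {"dx": 0, "dy": 0, "dz": 0.05, "roll": 0, "hand": 0},
    {"dx": 0, "dy": 0, "dz": 0.04, "roll": 0, "hand": 0},
    {"dx": 0, "dy": 0, "dz": 0.015, "roll": 0, "hand": 0},
    {"dx": 0, "dy": 0, "dz": 0, "roll": 0, "hand": 0},
    {"dx": 0, "dy": 0, "dz": 0, "roll": 0, "hand": 0},
  ],
)

```text
clock: 37.02
ee_pos: [0.6831, -0.0148, 0.1553]
tool_rot: [0.999, 0.052, 0.002, 0.0]
wrist_force: [0.2, -0.4, -0.6]
width: 0.0163
gripper_force: 59.3
```

```bash
python3 plan.py now
python3 - <<'E'
from h import *
s=cap('scene','s14')
cv2.imwrite('pics/c14.png',cv2.resize(cv2.cvtColor(s['frame'],cv2.COLOR_RGB2BGR)[190:340,290:430],None,fx=4,fy=4,interpolation=cv2.INTER_CUBIC))
h=cv2.cvtColor(s['frame'],cv2.COLOR_RGB2HSV);m=cv2.inRange(h,(20,140,80),(32,255,255));m[:,:300]=0;m[300:]=0
n,l,st,c=cv2.connectedComponentsWithStats(m);print([(c[i].round(1),st[i]) for i in range(1,n) if st[i,4]>8])
e=telemetry.read_state()['ee_pos'];a=np.radians(6);X=np.array([np.cos(a),np.sin(a),0])
for d in(-.061,.061):print(d,proj(s,e+d*X-[0,0,.072]))
E
```

```text
now [ 0.6831 -0.0148  0.1553] 6.0 clock 37.025 w 0.0163 tilt [ 0.003  0.001 -1.   ]
[(array([369.9, 270.9]), array([364, 254,  14,  33, 198], dtype=int32))]
-0.061 [[328.6187 256.406 ]]
0.061 [[371.4477 276.5822]]
```

Run:
```python
import cv2,numpy as np
for f in('s13','s14'):
    im=cv2.imread(f'pics/{f}.png');h=cv2.cvtColor(im,cv2.COLOR_BGR2HSV);m=cv2.inRange(h,(16,110,30),(36,255,255));m[:,:300]=0;m[300:]=0
    n,l,st,c=cv2.connectedComponentsWithStats(m);print(f,[(c[i].round(1),st[i]) for i in range(1,n) if st[i,4]>5])
```

```text
s13 [(array([334.4, 226. ]), array([326, 217,  20,  21, 154], dtype=int32)), (array([375.3, 247.3]), array([369, 230,  14,  36, 235], dtype=int32))]
s14 [(array([332.1, 251. ]), array([324, 243,  18,  19,  89], dtype=int32)), (array([329.3, 249.7]), array([328, 248,   3,   4,   7], dtype=int32)), (array([369.9, 270.6]), array([363, 254,  15,  34, 227], dtype=int32))]
```

View pics/c14.png

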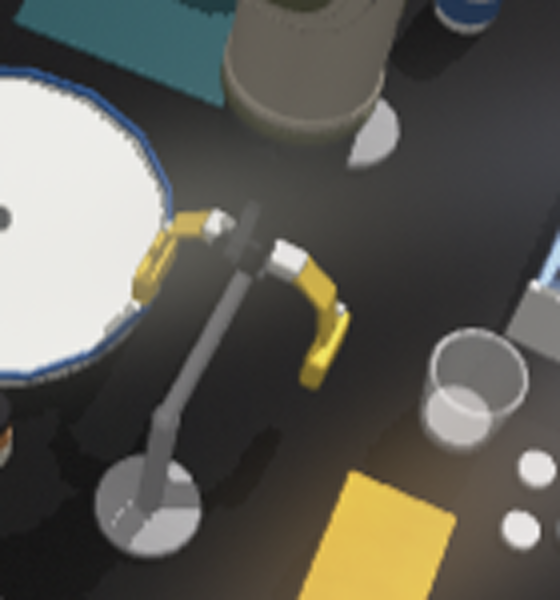

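The yellow visor straddles the rail, its pad at (205–305, 220–260) with a leg on either side. I'll lower it to contact.

>>> jog_arm(
  rows=[
    {"dx": 0, "dy": 0, "dz": 0.006, "roll": 0, "hand": 0},
    {"dx": 0, "dy": 0, "dz": 0.003, "roll": 0, "hand": 0},
    {"dx": 0, "dy": 0, "dz": 0, "roll": 0, "hand": 0},
    {"dx": 0, "dy": 0, "dz": 0, "roll": 0, "hand": 0},
  ],
)

```text
clock: 37.58
ee_pos: [0.6823, -0.0151, 0.1463]
tool_rot: [0.999, 0.052, 0.0, 0.0]
wrist_force: [-1.5, -0.2, 5.0]
width: 0.0168
gripper_force: 62.4
```

>>> jog_arm(
  rows=[
    {"dx": 0, "dy": 0, "dz": -0.001, "roll": 0, "hand": 0.25},
    {"dx": 0, "dy": 0, "dz": 0, "roll": 0, "hand": 0.4},
    {"dx": 0, "dy": 0, "dz": 0, "roll": 0, "hand": 0.5},
    {"dx": 0, "dy": 0, "dz": 0, "roll": 0, "hand": 0.5},
    {"dx": 0, "dy": 0, "dz": -0.03, "roll": 0, "hand": 0.5},
    {"dx": 0, "dy": 0, "dz": -0.05, "roll": 0, "hand": 0.6},
    {"dx": 0, "dy": 0, "dz": -0.05, "roll": 0, "hand": 0.6},
    {"dx": 0, "dy": 0, "dz": 0, "roll": 0, "hand": 0.6},
  ],
)

```text
clock: 38.58
ee_pos: [0.6843, -0.0152, 0.2561]
tool_rot: [0.999, 0.052, 0.004, 0.001]
wrist_force: [0.3, -0.1, 0.9]
width: 0.0512
gripper_force: 0.0
```

```bash
python3 plan.py now .499,.3165,.25,7 .499,.3165,.091,7
python3 - <<'E'
from h import *
s=cap('scene','s15')
h=cv2.cvtColor(s['frame'],cv2.COLOR_RGB2HSV);m=cv2.inRange(h,(16,110,30),(36,255,255));m[:,:300]=0;m[300:]=0
n,l,st,c=cv2.connectedComponentsWithStats(m);print([(c[i].round(1),st[i]) for i in range(1,n) if st[i,4]>5])
for n in('visor_1_crown','visor_0_crown'):print(n,[(d['xy'],d['confidence'],atz(s,d['xy'],.146 if '1' in n else .092)) for d in viewer.tip_of(n,s)])
a=np.radians(6);X=np.array([np.cos(a),np.sin(a),0]);e=np.array([.6825,-.015,.146])
for d in(-.061,.061):print(proj(s,e+d*X-[0,0,.072]))
E
```

```text
now [ 0.6843 -0.0152  0.2561] 6.0 clock 38.575 w 0.0512 tilt [ 0.008  0.002 -1.   ]
.499,.3165,.25,7 roll -0.0056 (1 rows) shift [-0.1793 -0.4398  0.0076] rows 7
.499,.3165,.091,7 roll 0.0000 (0 rows) shift [0.     0.     0.1987] rows 3
[(array([330.2, 255.1]), array([323, 245,  18,  23, 101], dtype=int32)), (array([369.4, 272.2]), array([363, 256,  14,  33, 226], dtype=int32))]
visor_1_crown [([353.9, 254.0], 0.72, array([ 0.6848, -0.0121,  0.146 ])), ([231.7, 341.0], 0.72, array([ 0.5725, -0.3635,  0.146 ]))]
visor_0_crown [([351.4, 153.5], 0.64, array([0.494 , 0.3169, 0.092 ]))]
[[328.0556 258.0249]]
[[370.6017 278.1168]]
```

The yellow visor rests on the rail. Blue visor next.

>>> jog_arm(
  rows=[
    {"dx": 0, "dy": 0, "dz": 0, "roll": -0.0055, "hand": 0.6},
    {"dx": -0.0255, "dy": -0.0628, "dz": 0, "roll": 0, "hand": 0.6},
    {"dx": -0.0255, "dy": -0.0628, "dz": 0, "roll": 0, "hand": 0.6},
    {"dx": -0.0255, "dy": -0.0628, "dz": 0, "roll": 0, "hand": 0.6},
    {"dx": -0.0255, "dy": -0.0628, "dz": 0, "roll": 0, "hand": 0.6},
    {"dx": -0.0255, "dy": -0.0628, "dz": 0, "roll": 0, "hand": 0.6},
    {"dx": -0.0255, "dy": -0.0628, "dz": 0, "roll": 0, "hand": 0.6},
    {"dx": -0.0255, "dy": -0.0628, "dz": 0, "roll": 0, "hand": 0.6},
  ],
)

```text
clock: 39.72
ee_pos: [0.496, 0.3178, 0.2493]
tool_rot: [0.998, 0.061, -0.001, 0.0]
wrist_force: [1.2, -0.4, 0.9]
width: 0.0515
gripper_force: 0.0
```

>>> jog_arm(
  rows=[
    {"dx": 0, "dy": 0, "dz": 0.05, "roll": 0, "hand": 0.6},
    {"dx": 0, "dy": 0, "dz": 0.05, "roll": 0, "hand": 0.6},
    {"dx": 0, "dy": 0, "dz": 0, "roll": 0, "hand": 0.6},
    {"dx": 0, "dy": 0, "dz": 0, "roll": 0, "hand": 0.6},
  ],
)

```text
clock: 40.22
ee_pos: [0.4979, 0.3167, 0.1715]
tool_rot: [0.998, 0.061, 0.0, -0.0]
wrist_force: [0.1, 0.6, 0.7]
width: 0.0513
gripper_force: 0.0
```

```bash
python3 plan.py now .499,.3165,.091,7
python3 - <<'E'
from h import *
s=cap('scene')
for z in(.106,.0895): print(proj(s,[[.499+d*.9925,.3165+d*.122,z] for d in(-.033,.033)]))
h=cv2.cvtColor(s['frame'],cv2.COLOR_RGB2HSV);m=cv2.inRange(h,(0,0,150),(180,60,255));m[:140]=0;m[170:]=0;m[:,:335]=0;m[:,375:]=0
n,l,st,c=cv2.connectedComponentsWithStats(m);print([(c[i].round(1),st[i]) for i in range(1,n) if st[i,4]>5])
E
```

```text
now [0.4979 0.3167 0.1715] 7.0 clock 40.225 w 0.0513 tilt [ 0. -0. -1.]
.499,.3165,.091,7 roll -0.0001 (1 rows) shift [0.0013 0.0004 0.1006] rows 2
[[343.2798 147.322 ]
 [363.5873 155.142 ]]
[[342.6815 150.9706]
 [362.7953 158.7614]]
[(array([353.1, 151.6]), array([343, 146,  21,  12, 109], dtype=int32))]
```

Predicted pad centre is (353.1, 153) against a measured (353.1, 151.6), so it matches. I'll grip it.

>>> jog_arm(
  rows=[
    {"dx": 0.001, "dy": 0, "dz": 0.05, "roll": 0, "hand": 0.6},
    {"dx": 0, "dy": 0, "dz": 0.05, "roll": 0, "hand": 0.6},
    {"dx": 0, "dy": 0, "dz": 0, "roll": 0, "hand": 0.6},
    {"dx": 0, "dy": 0, "dz": 0, "roll": 0, "hand": 0},
    {"dx": 0, "dy": 0, "dz": 0, "roll": 0, "hand": 0},
    {"dx": 0, "dy": 0, "dz": 0, "roll": 0, "hand": 0},
    {"dx": 0, "dy": 0, "dz": 0, "roll": 0, "hand": 0},
  ],
)

```text
clock: 41.15
ee_pos: [0.5005, 0.3177, 0.0939]
tool_rot: [0.998, 0.061, 0.002, -0.001]
wrist_force: [-0.3, -1.0, 8.2]
width: 0.0164
gripper_force: 61.7
```

>>> jog_arm(
  rows=[
    {"dx": 0, "dy": 0, "dz": -0.05, "roll": 0, "hand": 0},
    {"dx": 0, "dy": 0, "dz": -0.07, "roll": 0, "hand": 0},
    {"dx": 0, "dy": 0, "dz": -0.07, "roll": 0, "hand": 0},
    {"dx": 0, "dy": 0, "dz": -0.035, "roll": 0, "hand": 0},
    {"dx": 0, "dy": 0, "dz": 0, "roll": 0, "hand": 0},
  ],
)

```text
clock: 41.78
ee_pos: [0.5001, 0.3177, 0.2753]
tool_rot: [0.998, 0.061, 0.004, -0.002]
wrist_force: [-0.0, 0.4, -1.6]
width: 0.0164
gripper_force: 60.8
```

```bash
python3 plan.py now .673,.087,.27,6 .673,.087,.153,6
```

```text
now [0.5001 0.3177 0.2753] 7.0 clock 41.775 w 0.0164 tilt [ 0.007 -0.003 -1.   ]
.673,.087,.27,6 roll 0.0054 (1 rows) shift [0.1848 0.3094 0.0066] rows 5
.673,.087,.153,6 roll 0.0000 (0 rows) shift [0.     0.     0.1463] rows 2
```

>>> jog_arm(
  rows=[
    {"dx": 0, "dy": 0, "dz": 0, "roll": 0.0055, "hand": 0},
    {"dx": 0.037, "dy": 0.062, "dz": 0, "roll": 0, "hand": 0},
    {"dx": 0.037, "dy": 0.062, "dz": 0, "roll": 0, "hand": 0},
    {"dx": 0.037, "dy": 0.062, "dz": 0, "roll": 0, "hand": 0},
    {"dx": 0.037, "dy": 0.062, "dz": 0, "roll": 0, "hand": 0},
    {"dx": 0.037, "dy": 0.062, "dz": 0, "roll": 0, "hand": 0},
    {"dx": 0, "dy": 0, "dz": 0, "roll": 0, "hand": 0},
    {"dx": 0, "dy": 0, "dz": 0, "roll": 0, "hand": 0},
  ],
)

```text
clock: 42.78
ee_pos: [0.6705, 0.0856, 0.2681]
tool_rot: [0.999, 0.052, -0.002, -0.0]
wrist_force: [-0.4, 1.1, -0.1]
width: 0.0165
gripper_force: 60.8
```

>>> jog_arm(
  rows=[
    {"dx": 0, "dy": 0, "dz": 0.04, "roll": 0, "hand": 0},
    {"dx": 0, "dy": 0, "dz": 0.05, "roll": 0, "hand": 0},
    {"dx": 0, "dy": 0, "dz": 0.04, "roll": 0, "hand": 0},
    {"dx": 0, "dy": 0, "dz": 0.012, "roll": 0, "hand": 0},
    {"dx": 0, "dy": 0, "dz": 0, "roll": 0, "hand": 0},
    {"dx": 0, "dy": 0, "dz": 0, "roll": 0, "hand": 0},
  ],
)

```text
clock: 43.52
ee_pos: [0.6724, 0.0861, 0.1592]
tool_rot: [0.999, 0.052, 0.002, -0.0]
wrist_force: [0.6, 0.5, -0.9]
width: 0.0165
gripper_force: 60.7
```

```bash
python3 plan.py now .673,.087,.148,6
python3 - <<'E'
from h import *
s=cap('scene','s16')
h=cv2.cvtColor(s['frame'],cv2.COLOR_RGB2HSV);m=cv2.inRange(h,(105,130,40),(125,255,255));m[:,:320]=0;m[300:]=0;m[:185]=0;m[:,430:]=0
n,l,st,c=cv2.connectedComponentsWithStats(m);print([(c[i].round(1),st[i]) for i in range(1,n) if st[i,4]>5])
e=telemetry.read_state()['ee_pos'];a=np.radians(6);X=np.array([np.cos(a),np.sin(a),0])
for d in(-.061,.061):print(d,proj(s,e+d*X-[0,0,.072]))
E
```

```text
now [0.6724 0.0861 0.1592] 6.0 clock 43.525 w 0.0165 tilt [ 0.003  0.    -1.   ]
.673,.087,.148,6 roll 0.0001 (1 rows) shift [ 0.0008 -0.0011  0.014 ] rows 1
[(array([405.8, 191.5]), array([399, 186,  16,  10,  74], dtype=int32)), (array([350.8, 218.1]), array([344, 213,  14,  16,  67], dtype=int32)), (array([322.3, 221.1]), array([320, 218,   6,   7,  13], dtype=int32)), (array([341.7, 226.7]), array([341, 225,   3,   5,   7], dtype=int32)), (array([384.1, 229.5]), array([381, 225,   7,  10,  34], dtype=int32)), (array([386.2, 246.1]), array([382, 240,   9,  11,  31], dtype=int32))]
-0.061 [[344.8138 227.2796]]
0.061 [[386.5117 245.996 ]]
```

>>> jog_arm(
  rows=[
    {"dx": 0, "dy": 0, "dz": 0.009, "roll": 0, "hand": 0},
    {"dx": 0, "dy": 0, "dz": 0.005, "roll": 0, "hand": 0},
    {"dx": 0, "dy": 0, "dz": 0, "roll": 0, "hand": 0},
    {"dx": 0, "dy": 0, "dz": 0, "roll": 0, "hand": 0},
  ],
)

```text
clock: 44.08
ee_pos: [0.6719, 0.0855, 0.1475]
tool_rot: [0.999, 0.052, 0.001, -0.0]
wrist_force: [-4.3, -0.1, 9.0]
width: 0.0166
gripper_force: 61.9
```

>>> jog_arm(
  rows=[
    {"dx": 0, "dy": 0, "dz": -0.001, "roll": 0, "hand": 0.25},
    {"dx": 0, "dy": 0, "dz": 0, "roll": 0, "hand": 0.4},
    {"dx": 0, "dy": 0, "dz": 0, "roll": 0, "hand": 0.5},
    {"dx": 0, "dy": 0, "dz": 0, "roll": 0, "hand": 0.5},
    {"dx": 0, "dy": 0, "dz": -0.03, "roll": 0, "hand": 0.5},
    {"dx": 0, "dy": 0, "dz": -0.05, "roll": 0, "hand": 0.5},
    {"dx": 0, "dy": 0, "dz": -0.05, "roll": 0, "hand": 0.5},
    {"dx": -0.05, "dy": 0, "dz": 0, "roll": 0, "hand": 0.5},
  ],
)

```text
clock: 45.08
ee_pos: [0.6349, 0.0815, 0.2552]
tool_rot: [0.999, 0.052, 0.004, 0.0]
wrist_force: [-0.0, -0.1, -0.2]
width: 0.0428
gripper_force: 0.0
```

>>> jog_arm(
  rows=[
    {"dx": -0.07, "dy": 0, "dz": 0, "roll": 0, "hand": 0.5},
    {"dx": -0.07, "dy": 0, "dz": 0, "roll": 0, "hand": 0.5},
    {"dx": -0.07, "dy": 0, "dz": 0, "roll": 0, "hand": 0.5},
    {"dx": 0, "dy": 0, "dz": 0, "roll": 0, "hand": 0.5},
    {"dx": 0, "dy": 0, "dz": 0, "roll": 0, "hand": 0.5},
    {"dx": 0, "dy": 0, "dz": 0, "roll": 0, "hand": 0.5},
  ],
)

```text
clock: 45.82
ee_pos: [0.4657, 0.0639, 0.251]
tool_rot: [0.999, 0.052, 0.0, 0.0]
wrist_force: [0.2, 0.1, 0.8]
width: 0.0425
gripper_force: 0.0
```

Run:
```python
from h import *
P=[cap('scene','s17'),cap('top','t17')]
for p in P:
  for n,z in(('visor_0_crown',.146),('visor_1_crown',.146),('basket_bail',.146),('vial_0',.06)):print(n,[(atz(p,d['xy'],z).round(3).tolist(),round(d['confidence'],2)) for d in viewer.tip_of(n,p)])
  h=cv2.cvtColor(p['frame'],cv2.COLOR_RGB2HSV);sc=p is P[0]
  for nm,lo,hi in(('blue',(105,130,40),(125,255,255)),('yel',(16,110,30),(36,255,255)),('white',(0,0,140),(180,50,255))):
    m=cv2.inRange(h,lo,hi);k=np.zeros_like(m);b=(205,300,318,420) if sc else (90,165,200,345);k[b[0]:b[1],b[2]:b[3]]=m[b[0]:b[1],b[2]:b[3]]
    N,l,st,c=cv2.connectedComponentsWithStats(k);print(nm,[(c[i].round(1).tolist(),st[i].tolist()) for i in range(1,N) if st[i,4]>9])
```

```text
visor_0_crown [([0.669, 0.079, 0.146], 0.77)]
visor_1_crown [([0.684, -0.01, 0.146], 0.82)]
basket_bail [([0.582, -0.322, 0.146], 0.96), ([0.531, -0.083, 0.146], 0.36)]
vial_0 [([0.627, -0.463, 0.06], 0.84), ([0.595, -0.288, 0.06], 0.7), ([0.31, -0.38, 0.06], 0.7), ([0.631, -0.356, 0.06], 0.66), ([0.264, -0.264, 0.06], 0.66), ([0.551, -0.349, 0.06], 0.61), ([0.54, -0.278, 0.06], 0.6)]
blue [([321.4, 220.4], [318, 217, 8, 8, 17]), ([351.3, 219.6], [348, 217, 8, 6, 35]), ([382.4, 228.8], [381, 226, 5, 6, 18]), ([387.4, 246.7], [384, 240, 7, 12, 28])]
yel [([330.2, 255.1], [323, 245, 17, 23, 100]), ([369.4, 272.4], [363, 256, 14, 33, 232])]
white [([374.0, 219.5], [356, 205, 34, 24, 332]), ([322.7, 244.1], [318, 220, 15, 53, 450]), ([354.5, 248.4], [340, 230, 27, 30, 265]), ([340.0, 277.5], [329, 260, 22, 36, 145]), ([404.4, 290.5], [396, 272, 24, 28, 229]), ([416.9, 276.5], [414, 274, 6, 6, 10])]
visor_0_crown [([0.67, 0.082, 0.146], 0.67)]
visor_1_crown [([0.678, -0.014, 0.146], 0.62)]
basket_bail [([0.586, -0.323, 0.146], 0.78)]
vial_0 [([0.595, -0.437, 0.06], 0.76), ([0.238, -0.244, 0.06], 0.72), ([0.551, -0.354, 0.06], 0.59), ([0.561, -0.297, 0.06], 0.58), ([0.625, -0.347, 0.06], 0.55), ([0.276, -0.348, 0.06], 0.52), ([0.588, -0.292, 0.06], 0.44)]
blue [([244.6, 112.6], [236, 110, 17, 7, 64])]
yel [([320.9, 97.1], [299, 90, 46, 17, 681]), ([282.3, 110.5], [273, 106, 19, 11, 111]), ([288.9, 147.7], [285, 136, 10, 22, 143])]
white [([264.9, 94.3], [256, 90, 19, 11, 157]), ([255.4, 140.1], [217, 112, 114, 53, 3381]), ([208.5, 142.2], [200, 117, 16, 48, 630]), ([320.4, 131.0], [317, 128, 7, 8, 40]), ([330.8, 134.5], [328, 130, 7, 9, 42]), ([313.5, 139.2], [312, 135, 4, 9, 28]), ([327.0, 144.3], [323, 140, 10, 10, 58])]
```

Both views agree: four vials in the basket, the bail on the seat, and both visor crowns on the rail.

```bash
python3 -c "
from station import bot
print(bot.hand_in())"
```

```text
the job is handed in; nothing more can be done
None
```

I handed the job in: all four vials are in the basket, the basket hangs on both prongs, and the blue and yellow visors are draped over the rail; the last camera check agreed, but no verdict came back.

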